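# Close the coffee round: stirrers into the date tin, cup counter back to zero

### The job

The coffee round is over, so make the pantry shelf ready for the next one: draw every used wooden stirrer out of the upright holder and lay it inside the open date tin for washing. Also take the loose reset knob, fit its square bore right down onto the cup counter's square shaft, turn the pointer anticlockwise with it all the way back to the zero stop, then lift the knob off again and stand it upright on the round beige mat. Do not shift or tip the finjan cups, the bowl or the flat round lid that stand about.

Things in the scene. Friction and masses are not known exactly. Their poses are not given: they have to be found in the camera images.
- tin: empty open date tin, bronze-coloured aluminium, 216 long (own x) x 126 wide (own y) x 45 high, walls and floor 4 mm; loose, 0.4 kg; origin at the centre of its underside, z up
- holder: fixed upright wooden holder block, 70 (own x) x 200 (own y) x 65 high, with four square wells 26 wide and 55 deep in a row along its y at -72, -24, 24, 72 mm; origin at the centre of its underside
- stirrer1: round wooden stirrer 160 long standing head down in a well of the holder (or absent: None): thick grooved head dia 22, 50 long at the bottom end; plain handle dia 14, 110 long above it; origin on its axis at the head end, own z along the axis from head to handle end; 30 g
- stirrer1_mid (a point): the middle of stirrer1: point on its axis at mid-length, axes as the stirrer's (None if absent)
- stirrer2: round wooden stirrer 160 long standing head down in a well of the holder (or absent: None): thick grooved head dia 22, 50 long at the bottom end; plain handle dia 14, 110 long above it; origin on its axis at the head end, own z along the axis from head to handle end; 30 g
- stirrer2_mid (a point): the middle of stirrer2: point on its axis at mid-length, axes as the stirrer's (None if absent)
- stirrer3: round wooden stirrer 160 long standing head down in a well of the holder (or absent: None): thick grooved head dia 22, 50 long at the bottom end; plain handle dia 14, 110 long above it; origin on its axis at the head end, own z along the axis from head to handle end; 30 g
- stirrer3_mid (a point): the middle of stirrer3: point on its axis at mid-length, axes as the stirrer's (None if absent)
- stirrer4: round wooden stirrer 160 long standing head down in a well of the holder (or absent: None): thick grooved head dia 22, 50 long at the bottom end; plain handle dia 14, 110 long above it; origin on its axis at the head end, own z along the axis from head to handle end; 30 g
- stirrer4_mid (a point): the middle of stirrer4: point on its axis at mid-length, axes as the stirrer's (None if absent)
- mat: round beige silicone cup mat, dia 160, 3 thick, fixed; origin at the centre of its underside
- knob: loose reset knob standing on the mat: black 48 x 48 square foot, 31 high, with a square bore from below 23 wide, 25 deep, sides parallel to the foot's; on the foot a chrome grip bar 62 long (own x) x 18 thick (own y), from 31 to 68 mm above the underside; origin at the centre of the underside, z up; 120 g
- counter: fixed white cup counter, housing 150 x 150 x 45 high with a round dial on top, ticks and a small dark stop post (12 high, 56 mm from the centre) beside the zero tick, which lies at the housing's own -x; origin at the centre of the underside
- shaft_seat (a point): point on the axis of the counter's steel shaft, on top of its round collar (dia 44, 7 mm above the housing), where the underside of a fitted knob rests; turns with the shaft; the 20 mm square shaft rises 22 mm above it (17 mm square, then a 5 mm cone), its sides parallel to the point's x and y; a thin black pointer on the dial reaches from the collar to 59 mm along the point's -x
- shaft (a joint): angle of the counter's shaft and pointer in rad: 0 at the zero stop, growing clockwise seen from above (up to 4.7); stiff, stays where left
- finjan1: bystander: white finjan cup dia 66, 58 high, origin at the underside's centre
- finjan2: bystander: white finjan cup dia 66, 58 high, origin at the underside's centre
- bowl: bystander: blue bowl dia 110, 45 high, origin at the underside's centre
- lid: bystander: flat round bronze lid dia 84, 12 high, origin at the underside's centre
There are look-alikes about, which are no part of the job. What is shaped like the stirrer3 but purple is not meant.

How it is judged:
By the outcome, as a careful person would: the job done as asked, in the order asked, and still so for the second after the job is handed in, with the robot touching nothing.
Of stirrer1, stirrer2, stirrer3, stirrer4 only 2 to 4 are there at a start; the rules pass over those that are not, and their reading is None.
At some moment in a run one of tin, knob may be knocked a few centimetres aside while the robot is not near it.
It also fails if it takes over 210 s, if anything falls off the work surface, if the arm or the gripper's body presses on something with over 40 N, if the wrist force passes 120 N, or if a joint passes its speed limit or range.

### The arm

A 6-joint arm with a two-finger parallel gripper is mounted at the origin on the work surface. World frame = base frame: x ahead of the robot, y to its left, z up, the work surface at z = 0. Lengths are in m, angles in rad, forces in N, time in s.
With the tool pointing down it reaches from about 0.35 to 0.775 m from the base axis. Payload 7.3 kg.
Tool frame: the origin (TCP) lies at the very end of the fingers, on their centre line; the grasp point (between the pads) lies 19 mm behind it (robot.tcp_to_grasp is the distance from the TCP to the grasp point, in m); z points along the fingers, y is the direction in which the jaws open and shut (so a half turn about z gives the same grasp; the last joint's range is limited). The gripper opens to 92 mm and grips with 3 to 60 N. Pads are 19 mm wide; open, the fingers measure 130 mm over their backs; the gripper's body (75 mm by 190 mm) begins 47 mm behind the grasp point.
Start: joints at [1.137, 0.342, 1.524, -0, 1.275, -0.146], TCP at [0.149, 0.503, 0.227] pointing down, gripper open.
Joint ranges: [-2.53, 2.53], [-0.77, 2.02], [0.04, 2.7], [-1, 4.14], [0.28, 2.66], [-3.11, 3.11]. Speed limits (rad/s): [2.57, 2.57, 3.14, 3.14, 3.14, 3.14].

### API

Orientations are given as [roll, pitch, yaw] about the fixed x, y, z axes, in that order (R = Rz(yaw) Ry(pitch) Rx(roll)).
In Python, from cell import robot gives the robot as it stands.
- The arm moves only by the tool arm_command, never from a script. Its argument "motion" is a list that holds one entry, the list of rows, each a list of 7 numbers: the turn, a rotation vector about the tool's x, y, z in units of 90 degrees (1.0 is 90 degrees), then the shift along the tool's x, y, z in units of 30 cm (1.0 is 30 cm), then the opening, from -1 (shut) to 1 (fully open). In form: [[[wx, wy, wz, tx, ty, tz, grip], ...]]. A call has 1 to 8 rows; each row is the pose to reach, as a shift and turn from the pose commanded when the call began, along the tool's axes at that moment; what a row does not reach only later rows make up. A row lasts 1/10 s, in which the tool goes at most 50 mm and 8.59 degrees, less where a joint would pass 70% of its speed; a pose out of reach is approached as far as the arm can. A call with a number of a shift or a turn outside -1 to 1 is refused whole. A call with a gripper value outside its range is refused whole. The fingers move at their own pace and stop on an object; "grip_force" is the grip in N (left out, the last holds). Time passes only in rows, so rows that repeat a pose let the fingers close. It gives the time, the measured TCP pose, the force and the opening at its end, in the units of the state.
- robot.observe(): the state, without advancing time (a new reading comes with each control period).
- robot.read_camera(name): name is "scene" or "top" or "wrist"; returns a dict with "image" (384x512x3 uint8, red, green, blue), "z_map" (384x512 float32, m along the optical axis (not along the pixel's ray), 0 where there is no reading), "fov_y" (degrees; the focal length in pixels is half the picture's height over the tangent of half this angle, whatever the lens; pixels are square), "cx", "cy" (the principal point, pixels), "k1" (the pictures are not rectified: a ray, as slopes to the right and down, at radius r is drawn at 1 + k1 r^2 times it, then the intrinsics apply), "cam_to_world" (4x4, takes a point from camera to world coordinates). Camera axes: x right, y down, z forward; pixel columns grow to the right and rows downward; lengths in m; the calibration is good to about 2 mm. A picture is of the moment at which its call begins.
- robot.hand_in(): hands the job in, once; it reports no verdict.
The state is a dict: "time": time; "qpos": joint angles; "qvel": joint speeds; "joint_efforts": joint torques, N m; "tool_pos": TCP position; "tool_rot": TCP orientation; "contact_force": force on the tool from outside, world axes, zero at the start; "torque": the same for the moment, N m; "opening": finger opening in m.
Only numpy, scipy, OpenCV 4.12 (cv2) and the standard library are available. Lean on these libraries where they do the work, as an engineer would, in place of code of your own. Each camera call takes 0.05 s, during which the arm holds its last target.

## Working session

There is one attempt and no reset: what is moved stays moved. The work goes in short steps, Python scripts to look and compute and a tool call to move; the robot and the scene stay as the last step left them, time stands still between calls to the robot, and variables do not carry over. Pictures are saved under pics/ and viewed, and the job is handed in when it is done.

Besides the shell and the picture viewer there is one more tool, called as name([rows], argument=value, ...), one row to a line, values as JSON. arm_command: Moves the arm, as the interface text tells. Its arguments: {"type":"object","properties":{"motion":{"type":"array"},"grip_force":{"type":"number"}},"required":["motion"]}

```bash
ls; mkdir -p pics; python3 - <<'E'
from cell import robot
import cv2
print(robot.observe())
for n in ["scene","top","wrist"]:
    c=robot.read_camera(n)
    cv2.imwrite(f"pics/{n}0.png",c["image"][:,:,::-1])
    print(n,c["fov_y"],c["cx"],c["cy"],c["k1"]);print(c["cam_to_world"].round(3))
E
```

```text
pics
{'time': 0.0, 'qpos': array([ 1.13698456e+00,  3.42704643e-01,  1.52504212e+00, -3.18591163e-05,
        1.27537974e+00, -1.45967812e-01]), 'qvel': array([ 2.20160283e-03, -4.15309175e-04,  2.85803080e-04, -3.20665222e-04,
        1.03374767e-03,  7.22950767e-05]), 'joint_efforts': array([-1.50034080e-03, -4.31252396e+01, -2.44221425e+01,  7.14628561e-02,
        5.61212772e-02, -1.30061912e-04]), 'tool_pos': array([0.14883551, 0.50302841, 0.22604558]), 'tool_rot': array([-3.14007068e+00, -1.92957782e-04,  2.85375785e+00]), 'contact_force': array([ 0.41778999, -0.95470089,  0.2340922 ]), 'torque': array([-0.00798396, -0.09519542,  0.04203343]), 'opening': 0.09165273191149464}
scene 47.669500842886315 265.3000674080875 187.28968153993893 -0.10500559344711762
[[ 0.55   0.648 -0.526  1.042]
 [ 0.835 -0.419  0.357 -0.349]
 [ 0.011 -0.636 -0.772  0.808]
 [ 0.     0.     0.     1.   ]]
top 55.31250726824682 254.97275310223964 190.54229912327088 -0.04259072347644457
[[-0.005 -0.982  0.189  0.37 ]
 [-1.     0.007  0.01   0.009]
 [-0.011 -0.189 -0.982  1.021]
 [ 0.     0.     0.     1.   ]]
wrist 62.53919779005407 251.61309987967817 193.28721144611242 -0.003172354164916704
[[ 0.284  0.924  0.256  0.08 ]
 [ 0.959 -0.273 -0.075  0.524]
 [ 0.     0.267 -0.964  0.383]
 [ 0.     0.     0.     1.   ]]
```

View pics/scene0.png

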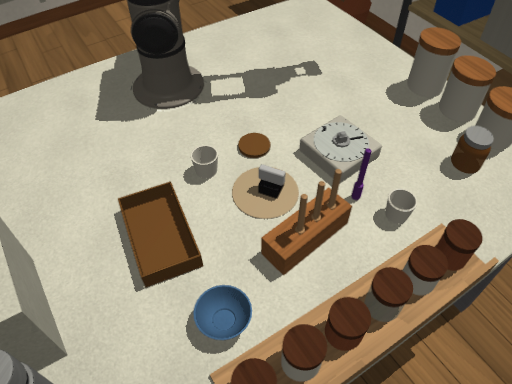

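View pics/top0.png

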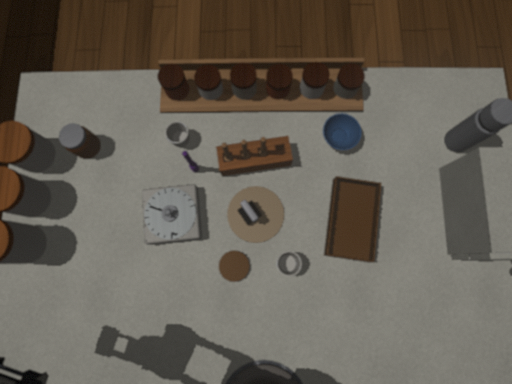

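View pics/wrist0.png

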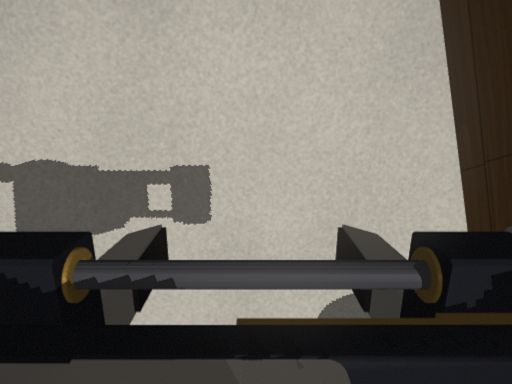

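The scene picture shows three wooden stirrers in the holder, handles at about (303,215), (320,200) and (336,183). The purple look-alike is at (363,175), outside the holder. The tin is at (160,232), the knob on the mat at (270,182), the counter at (341,143), and the cups, bowl and lid stand around. Next I'll measure.

```bash
cat > h.py <<'E'
import numpy as np, cv2
from cell import robot
def K(c):
    f=c["image"].shape[0]/2/np.tan(np.radians(c["fov_y"]/2))
    return np.array([[f,0,c["cx"]],[0,f,c["cy"]],[0,0,1.]])
def und(c,uv):
    uv=np.asarray(uv,float).reshape(-1,1,2)
    return cv2.undistortPoints(uv,K(c),np.array([c["k1"],0,0,0.]),R=None,P=None).reshape(-1,2)
def plane(c,uv,z):
    s=und(c,uv); d=np.c_[s,np.ones(len(s))]@c["cam_to_world"][:3,:3].T; o=c["cam_to_world"][:3,3]
    return o+d*((z-o[2])/d[:,2])[:,None]
def cloud(c):
    h,w=c["z_map"].shape
    v,u=np.mgrid[:h,:w]
    s=und(c,np.c_[u.ravel(),v.ravel()]); z=c["z_map"].ravel()[:,None]
    p=np.c_[s,np.ones(len(s))]*z
    P=p@c["cam_to_world"][:3,:3].T+c["cam_to_world"][:3,3]
    P[z[:,0]==0]=np.nan
    return P.reshape(h,w,3)
def proj(c,P):
    T=np.linalg.inv(c["cam_to_world"]); p=np.asarray(P).reshape(-1,3)@T[:3,:3].T+T[:3,3]
    return cv2.projectPoints(p,np.zeros(3),np.zeros(3),K(c),np.array([c["k1"],0,0,0.]))[0].reshape(-1,2)
def ray(c,uv):
    s=und(c,uv); d=np.c_[s,np.ones(len(s))]@c["cam_to_world"][:3,:3].T
    return c["cam_to_world"][:3,3],d
def move(target, rpy):
    """relative shift/turn units in tool frame from the present measured pose"""
    from scipy.spatial.transform import Rotation as R
    o=robot.observe(); R0=R.from_euler('xyz',o["tool_rot"]); R1=R.from_euler('xyz',rpy)
    return (R0.inv()*R1).as_rotvec()/(np.pi/2), R0.inv().apply(np.array(target)-o["tool_pos"])/0.3
def save(n,c,crop=None,s=1):
    im=c["image"][:,:,::-1]
    if crop: x0,y0,x1,y1=crop; im=im[y0:y1,x0:x1]
    cv2.imwrite(f"pics/{n}.png",cv2.resize(im,None,fx=s,fy=s,interpolation=cv2.INTER_CUBIC))
E
python3 - <<'E'
from h import *
import pickle
cs={n:robot.read_camera(n) for n in ["scene","top"]}
pickle.dump(cs,open("c0.pkl","wb"))
t=cs["top"];P=cloud(t);s=cs["scene"];Q=cloud(s)
save("topc",t,(130,100,400,290),2.9); save("scc",s,(190,110,430,290),3.3)
# heights
for n,c,X in (("top",t,P),("scene",s,Q)):
    z=X[:,:,2]; im=np.clip(z/0.2*255,0,255); im=np.nan_to_num(im).astype(np.uint8)
    cv2.imwrite(f"pics/h_{n}.png",cv2.applyColorMap(im,cv2.COLORMAP_JET))
for uv in [(355,220),(170,213),(255,215),(300,300)]: print(uv,P[uv[1],uv[0]])
E
```

```text
(355, 220) [ 0.48046663 -0.25843723  0.00620967]
(170, 213) [0.49473724 0.24096903 0.07343014]
(255, 215) [0.48844941 0.01869292 0.07097613]
(300, 300) [ 2.66217824e-01 -1.00460115e-01  3.78839962e-05]
```

View pics/topc.png

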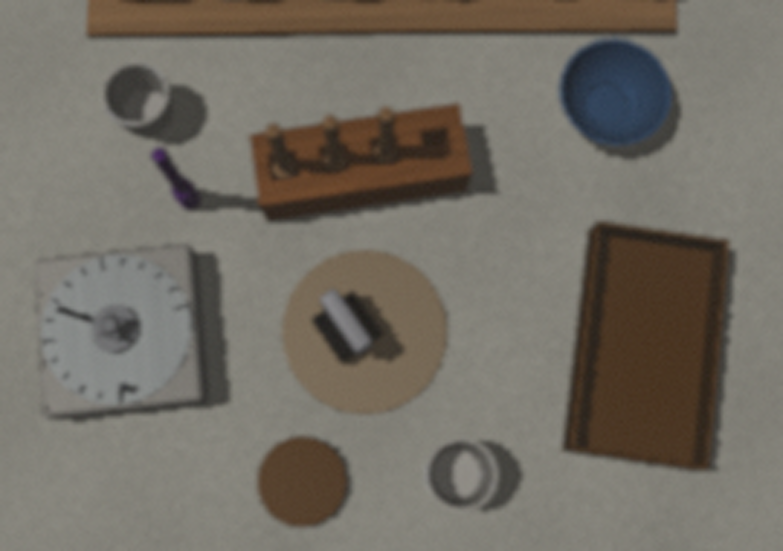

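View pics/scc.png

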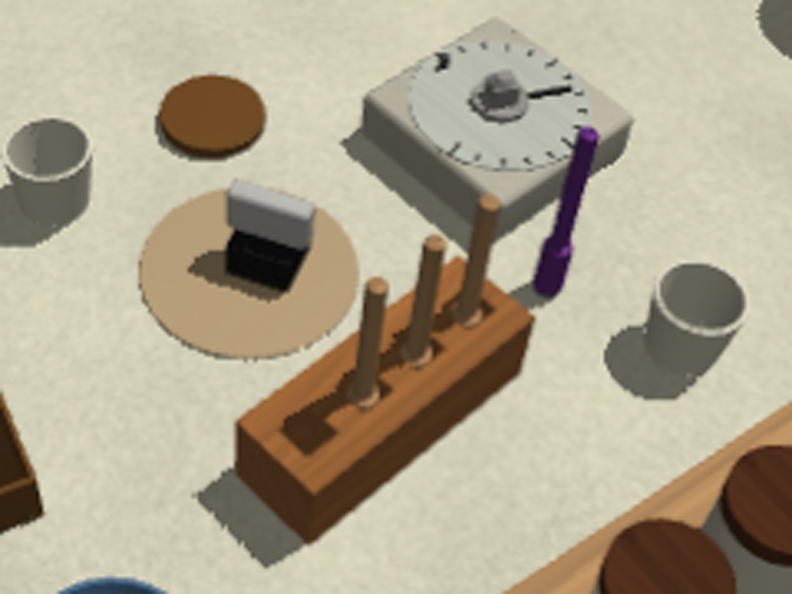

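View pics/h_top.png

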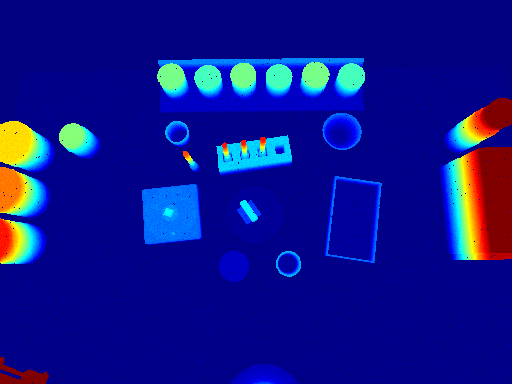

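Candidates for stirrers in the scene picture: wooden handles (304,213), (321,199), (337,185) in wells, all wanted. The purple one at (365,165) stands outside the holder and isn't wanted. The crop confirms the choice, and the fourth well, on the bowl side, is empty. Next come the poses.

```bash
cat > m.py <<'E'
from h import *
import pickle,sys
cs=pickle.load(open(sys.argv[1] if len(sys.argv)>1 else "c0.pkl","rb"))
for n in ["top","scene"]:
    c=cs[n];P=cloud(c);Z=P[:,:,2];X=P[:,:,0];Y=P[:,:,1]
    def box(cx,cy,r): return (np.abs(X-cx)<r)&(np.abs(Y-cy)<r)
    def rect(m,l):
        pts=P[m][:,:2].astype(np.float32); (a,b),(w,h),ang=cv2.minAreaRect(pts*1000)
        print(n,l,m.sum(),"c",round(a,1),round(b,1),"wh",round(w,1),round(h,1),"ang",round(ang,1),"z",np.nanmedian(Z[m]).round(4), "mean",(P[m].mean(0)*1000).round(1))
    rect(box(.48,-.26,.18)&(Z>.042)&(Z<.05),"tinrim")
    hm=(Z>.061)&(Z<.069)&box(.63,.03,.13); rect(hm,"holder top")
    rect(box(.49,.24,.11)&(Z>.040)&(Z<.049),"counter top")
    rect(box(.49,.24,.03)&(Z>.06)&(Z<.09),"shaft top")
    rect(box(.49,.24,.03)&(Z>.049)&(Z<.056),"collar")
    rect(box(.49,.02,.05)&(Z>.064)&(Z<.08),"knob bar top")
    rect(box(.49,.02,.05)&(Z>.027)&(Z<.037),"knob foot top")
    # handles: points above .10
    m=((Z>.08)&(Z<.21)&box(.63,.05,.14)).astype(np.uint8)
    k,lab,st,_=cv2.connectedComponentsWithStats(m)
    for i in range(1,k):
        if st[i,4]<15: continue
        mm=lab==i; pp=P[mm]; col=c["image"][mm].mean(0).round()
        lo=pp[pp[:,2]<.115]; hi=pp[pp[:,2]>.135]
        print(n,"handle",st[i],col,"lo",(lo.mean(0)*1000).round(1),"hi",(hi.mean(0)*1000).round(1),"top z",pp[:,2].max().round(4))
    for l,(cx,cy,r,z0,z1) in dict(mat=(.48,.02,.1,.0015,.006),lid=(.36,.06,.07,.008,.016),f1=(.38,-.05,.06,.05,.065),f2=(.7,.2,.06,.05,.065),bowl=(.69,-.2,.08,.035,.05)).items():
        m=box(cx,cy,r)&(Z>z0)&(Z<z1); rect(m,l)
E
python3 m.py
```

```text
top tinrim 442 c 460.8 -201.2 wh 210.0 272.5 ang 81.1 z 0.046 mean [ 477.  -242.2   46. ]
top holder top 1307 c 601.9 14.1 wh 186.7 199.8 ang 8.2 z 0.0664 mean [655.8  19.4  66.2]
top counter top 2144 c 498.2 247.4 wh 150.3 151.8 ang 6.0 z 0.047 mean [496.3 245.1  46.7]
top shaft top 67 c 498.0 246.8 wh 20.0 19.7 ang 69.4 z 0.0724 mean [497.5 245.8  71.8]
top collar 210 c 489.8 239.9 wh 59.3 59.3 ang 89.9 z 0.0521 mean [491.2 241.4  52.1]
top knob bar top 160 c 501.7 36.0 wh 60.7 17.9 ang 34.9 z 0.0724 mean [501.5  36.1  72.1]
top knob foot top 137 c 502.1 36.3 wh 47.6 48.0 ang 34.5 z 0.0353 mean [501.4  37.3  34.9]
top handle [260 137   6  16  82] [72. 58. 45.] lo [656.9  -1.1  96.8] hi [659.6  -1.5 161.9] top z 0.1744
top handle [241 140   6  16  76] [70. 56. 43.] lo [649.7  46.4  97.9] hi [652.5  45.8 160.4] top z 0.1741
top handle [222 142   7  16  74] [70. 57. 44.] lo [643.4  92.5  97.4] hi [645.7  91.7 160.1] top z 0.1746
top handle [185 151   9  14  59] [58. 51. 60.] lo [627.7 185.1  97.8] hi [629.2 185.6 153.3] top z 0.1633
top mat 2794 c 480.5 19.8 wh 200.0 198.7 ang 89.7 z 
[... 1158 characters left out ...]
.] lo [652.9  87.9  97.9] hi [652.1  89.  156.4] top z 0.1712
scene handle [314 181  12  33 223] [93. 72. 50.] lo [659.9  40.4  97.5] hi [659.   41.4 157.1] top z 0.172
scene handle [298 194  10  32 218] [94. 73. 50.] lo [667.2  -7.1  97.7] hi [666.1  -6.1 157.1] top z 0.1713
scene mat 1766 c 479.9 19.6 wh 199.7 198.9 ang 0.1 z 0.0029 mean [502.9   7.1   3. ]
scene lid 593 c 360.6 76.6 wh 83.5 82.8 ang 12.2 z 0.0115 mean [361.8  75.5  11.6]
scene f1 195 c 366.3 -68.5 wh 62.3 65.5 ang 62.8 z 0.0564 mean [364.4 -67.9  55.5]
scene f2 173 c 696.5 227.2 wh 122.5 60.8 ang 8.8 z 0.0563 mean [723.1 228.4  55.7]
scene bowl 601 c 720.8 -225.8 wh 108.0 98.1 ang 89.9 z 0.0427 mean [ 709.8 -221.3   42. ]
```

```bash
cat >> h.py <<'E'
def go(target,yaw_deg,z=None,rpy=None):
    w,t=move(target, rpy if rpy is not None else [np.pi,0,np.radians(yaw_deg)])
    print("turn",w.round(4),"shift",t.round(4),"rows>=",max(np.linalg.norm(t)*300/50,np.linalg.norm(w)*90/8.59).round(1))
E
python3 - <<'E'
from h import *
import pickle
go([.48,.0,.38],0)
cs=pickle.load(open("c0.pkl","rb"))
for n in ["top","scene"]:
    c=cs[n];P=cloud(c);Z=P[:,:,2]
    m=((abs(P[:,:,0]-.48)<.15)&(abs(P[:,:,1]+.25)<.12)&(Z>.035)&(Z<.052)&(P[:,:,1]<-.13)&(P[:,:,0]<.63)).astype(np.uint8)
    k,lab,st,_=cv2.connectedComponentsWithStats(m,connectivity=8)
    i=1+st[1:,4].argmax(); pts=P[lab==i]
    print(n,st[i],cv2.minAreaRect((pts[:,:2]*1000).astype(np.float32)),pts[:,2].mean())
E
```

```text
turn [-2.0000e-04  6.0000e-04  1.8168e+00] shift [-1.5342 -1.2956 -0.5113] rows>= 19.0
top [326 176  56  87 562] ((481.6717224121094, -245.7247314453125), (128.41920471191406, 217.5700225830078), 81.09095764160156) 0.044262399024687385
scene [118 182  83  98 788] ((482.49688720703125, -248.220947265625), (126.79639434814453, 218.29751586914062), 81.09490966796875) 0.042544336866713696
```

arm_command([
  [[0,0,0.75,-0.75,-0.65,-0.5,1],[0,0,0.75,-0.75,-0.65,-0.5,1],[0,0,0.75,-0.75,-0.65,-0.5,1],[0,0,0.75,-0.75,-0.65,-0.5,1],[0,0,0.75,-0.75,-0.65,-0.5,1],[0,0,0.75,-0.75,-0.65,-0.5,1],[0,0,0.75,-0.75,-0.65,-0.5,1],[0,0,0.75,-0.75,-0.65,-0.5,1]],
])

```text
time: 1.05
tool_pos: [0.3116, 0.2503, 0.3788]
tool_rot: [3.137, -0.001, 1.665]
contact_force: [-0.7, 1.0, -0.2]
opening: 0.0921
```

```bash
python3 -c "
from h import *
o=robot.observe();print(o['time'],o['qpos'],o['tool_pos'],o['tool_rot'])
go([.48,0,.38],0)"
```

```text
1.05 [ 4.85288096e-01  1.95942243e-02  1.51333347e+00 -1.03268159e-03
  1.60422886e+00  3.90904757e-01] [0.31162439 0.25033675 0.37882996] [ 3.13709798e+00 -7.36169655e-04  1.66514451e+00]
turn [ 0.0018 -0.0027  1.0601] shift [-0.8836  0.4802 -0.0024] rows>= 11.1
```

arm_command([
  [[0,0,0.75,-0.88,0.48,0,1],[0,0,0.75,-0.88,0.48,0,1],[0,0,0.75,-0.88,0.48,0,1],[0,0,0.75,-0.88,0.48,0,1],[0,0,0.75,-0.88,0.48,0,1],[0,0,0.75,-0.88,0.48,0,1],[0,0,0.75,-0.88,0.48,0,1],[0,0,0.75,-0.88,0.48,0,1]],
])

```text
time: 1.85
tool_pos: [0.4808, 0.0034, 0.3759]
tool_rot: [-3.141, 0.001, 0.489]
contact_force: [-0.4, -0.0, -0.6]
opening: 0.0918
```

```bash
python3 -c "
from h import *
o=robot.observe();print(o['time'],o['qpos'],o['tool_pos'],o['tool_rot'])
go([.48,0,.38],0)"
```

```text
1.85 [-1.52483465e-01  1.86230265e-01  1.33179884e+00  7.17956261e-05
  1.62524397e+00  9.29756248e-01] [0.48081541 0.00342999 0.37585271] [-3.14053025e+00  1.30393821e-03  4.88561153e-01]
turn [-0.0005  0.001   0.311 ] shift [-0.0078  0.0088 -0.0138] rows>= 3.3
```

arm_command([
  [[0,0,0.31,0,0,0,1],[0,0,0.31,0,0,0,1],[0,0,0.31,0,0,0,1],[0,0,0.31,0,0,0,1]],
])

```text
time: 2.25
tool_pos: [0.4802, 0.0051, 0.3766]
tool_rot: [-3.141, 0.0, 0.006]
contact_force: [0.4, 0.4, -0.3]
opening: 0.0918
```

arm_command([
  [[0,0.4,0,0.5,0,0.4,1],[0,0.4,0,0.5,0,0.4,1],[0,0.4,0,0.5,0,0.4,1],[0,0.4,0,0.5,0,0.4,1],[0,0.4,0,0.5,0,0.4,1],[0,0.4,0,0.5,0,0.4,1]],
])

```text
time: 2.85
tool_pos: [0.6272, 0.0071, 0.2514]
tool_rot: [-3.14, -0.62, 0.009]
contact_force: [-1.9, 1.3, -0.7]
opening: 0.0918
```

```bash
python3 -c "
from h import *
o=robot.observe();print(o['time'],o['qpos'],o['tool_pos'],o['tool_rot'])
go([.63,0,.27],0)"
```

```text
2.85 [-0.16281362  0.22608445  1.79157992  0.20546078  0.5200679   1.25159751] [0.62719454 0.00707686 0.25141236] [-3.13954083 -0.62026284  0.00897792]
turn [-0.003  -0.3949  0.0059] shift [ 0.0435  0.0236 -0.0452] rows>= 4.1
```

```bash
cat >> h.py <<'E'
def rpy_h(head,down=0):
    """tool z along heading (deg), pitched 'down' deg below horizontal; tool x upward; jaws horizontal"""
    from scipy.spatial.transform import Rotation as R
    a,b=np.radians([head,down]); d=np.array([np.cos(a)*np.cos(b),np.sin(a)*np.cos(b),-np.sin(b)])
    x=np.array([np.cos(a)*np.sin(b),np.sin(a)*np.sin(b),np.cos(b)]); y=np.cross(d,x)
    return R.from_matrix(np.c_[x,y,d]).as_euler('xyz'),d
def gog(grasp,head,down=0,back=0):
    r,d=rpy_h(head,down); go(np.array(grasp)+(0.019-back)*d,0,rpy=r)
E
python3 -c "
from h import *
gog([.6635,-.002,.24],45,0,.11)
gog([.6635,-.002,.24],45,45,.11)"
```

```text
turn [ 0.4546  0.5732 -0.2351] shift [-0.1     0.2438 -0.0252] rows>= 8.1
turn [ 0.3186  0.0994 -0.3776] shift [ 0.0763  0.1813 -0.1627] rows>= 5.3<string>:3: UserWarning: Gimbal lock detected. Setting third angle to zero since it is not possible to uniquely determine all angles.
```

arm_command([
  [[0.455,0.573,-0.235,-0.1,0.244,-0.025,1],[0.455,0.573,-0.235,-0.1,0.244,-0.025,1],[0.455,0.573,-0.235,-0.1,0.244,-0.025,1],[0.455,0.573,-0.235,-0.1,0.244,-0.025,1],[0.455,0.573,-0.235,-0.1,0.244,-0.025,1],[0.455,0.573,-0.235,-0.1,0.244,-0.025,1],[0.455,0.573,-0.235,-0.1,0.244,-0.025,1],[0.455,0.573,-0.235,-0.1,0.244,-0.025,1]],
])

```text
time: 3.65
tool_pos: [0.6036, -0.0662, 0.2494]
tool_rot: [-2.882, -1.065, 0.226]
contact_force: [-0.4, 1.3, -0.9]
opening: 0.092
```

```bash
python3 -W ignore -c "
from h import *
o=robot.observe();print(o['time'],o['qpos'],o['tool_pos'],o['tool_rot'])
gog([.6635,-.002,.24],45,0,.11)
gog([.6635,-.002,.135],45,0,.11)
"
```

```text
3.65 [-0.70519429  0.3451734   2.00949673  1.42729518  0.99736786 -0.51383283] [ 0.60358474 -0.06615551  0.24940758] [-2.88234291 -1.06524262  0.22563312]
turn [ 0.1872  0.2963 -0.1286] shift [-0.0345 -0.002   0.0031] rows>= 3.9
turn [ 0.1872  0.2963 -0.1286] shift [-0.3407  0.0415  0.1669] rows>= 3.9
```

arm_command([
  [[0.187,0.296,-0.129,-0.034,0,0,-0.3],[0.187,0.296,-0.129,-0.034,0,0,-0.3],[0.187,0.296,-0.129,-0.034,0,0,-0.3],[0.187,0.296,-0.129,-0.034,0,0,-0.3],[0.187,0.296,-0.129,-0.034,0,0,-0.3],[0.187,0.296,-0.129,-0.034,0,0,-0.3],[0.187,0.296,-0.129,-0.034,0,0,-0.3]],
])

```text
time: 4.35
tool_pos: [0.5972, -0.0667, 0.2378]
tool_rot: [-2.622, -1.559, 0.26]
contact_force: [-0.4, 0.3, -0.3]
opening: 0.0406
```

```bash
python3 -W ignore -c "
from h import *
o=robot.observe();print(o['time'],o['qpos'],o['tool_pos'],o['tool_rot'],o['opening'])
c=robot.read_camera('wrist');save('w1',c)
c=robot.read_camera('scene');save('s1',c)
gog([.6635,-.002,.135],45,0,.11)
"
```

```text
4.35 [-0.82682747  0.72637995  1.9503244   1.53427211  1.57728261 -1.10016971] [ 0.59721789 -0.06668908  0.23780313] [-2.62224663 -1.5586174   0.26014829] 0.04060063353111671
turn [ 0.0039  0.0067 -0.0033] shift [-0.3433  0.0061  0.0088] rows>= 2.1
```

View pics/w1.png

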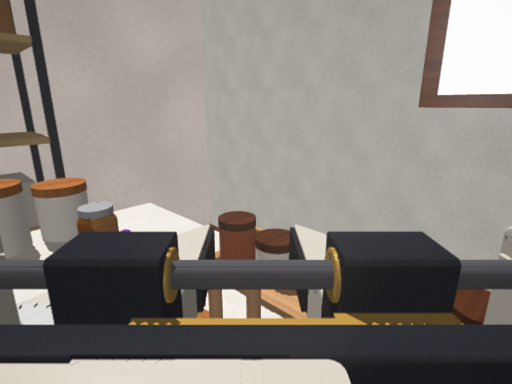

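View pics/s1.png

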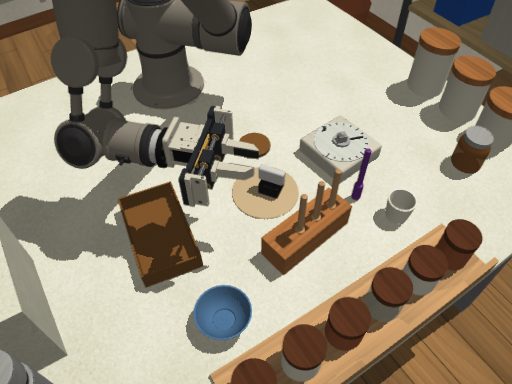

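arm_command([
  [[0.004,0.007,-0.003,-0.31,0.006,0.009,-0.35],[0.004,0.007,-0.003,-0.31,0.006,0.009,-0.35],[0.004,0.007,-0.003,-0.31,0.006,0.009,-0.35],[0.004,0.007,-0.003,-0.31,0.006,0.009,-0.35],[0.004,0.007,-0.003,-0.31,0.006,0.009,-0.35]],
])

```text
time: 4.95
tool_pos: [0.5995, -0.0669, 0.1458]
tool_rot: [0.079, -1.569, -2.436]
contact_force: [0.2, -0.2, -0.1]
opening: 0.0298
```

```bash
python3 -W ignore -c "
from h import *
o=robot.observe();print(o['time'],o['tool_pos'],o['opening'],o['contact_force'])
c=robot.read_camera('wrist');save('w2',c);print(proj(c,[[.6635,-.002,.165],[.6635,-.002,.135],[.6565,.0452,.165],[.6498,.0917,.165]]))
gog([.6635,-.002,.145],45,0,.007)
"
```

```text
4.95 [ 0.59950738 -0.06688852  0.14579883] 0.029774288241736876 [ 0.16776477 -0.19197257 -0.06895307]
[[250.85788277 173.3144616 ]
 [250.92925841 208.88457273]
 [207.80893781 166.84542487]
 [173.07799678 161.57741192]]
turn [ 0.0004 -0.001   0.0006] shift [-0.0034 -0.0024  0.3438] rows>= 2.1
```

View pics/w2.png

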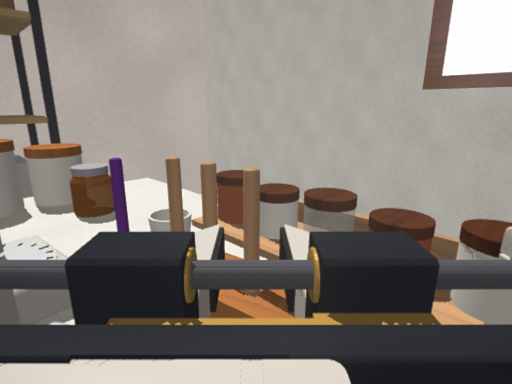

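The wrist picture shows handle A at column 252, centred between the fingers at 222 and 285, as predicted. The other two handles are at 209 and 175, and the purple one at 118. I'll advance and close.

arm_command([
  [[0,0,0,0,0,0.17,-0.35],[0,0,0,0,0,0.27,-0.35],[0,0,0,0,0,0.343,-0.35],[0,0,0,0,0,0.343,-0.35],[0,0,0,0,0,0.343,-1],[0,0,0,0,0,0.343,-1],[0,0,0,0,0,0.343,-1],[0,0,0,0,0,0.343,-1]],
], grip_force=15)

```text
time: 5.8
tool_pos: [0.672, 0.0049, 0.1436]
tool_rot: [-0.929, -1.567, -1.429]
contact_force: [0.4, -0.8, 4.1]
opening: 0.0132
```

arm_command([
  [[0,0,0,0,0,0,-1],[0,0,0,0.1,0,0,-1],[0,0,0,0.2,0,0,-1],[0,0,0,0.3,0,0,-1],[0,0,0,0.4,0,0,-1],[0,0,0,0.45,0,0,-1],[0,0,0,0.45,0,0,-1]],
])

```text
time: 6.5
tool_pos: [0.6724, 0.0052, 0.2795]
tool_rot: [-0.384, -1.569, -1.973]
contact_force: [-0.3, -0.5, 0.0]
opening: 0.0136
```

```bash
python3 -W ignore -c "
from h import *
o=robot.observe();print(o['time'],o['tool_pos'],o['opening'],o['contact_force'],o['qpos'])
c=robot.read_camera('scene');save('s2',c)
"
```

```text
6.5 [0.67236989 0.00516989 0.27950192] 0.01358897825228294 [-0.2756517  -0.51168503  0.03607928] [-0.61021422  0.6738741   1.86670744  1.71768568  1.47240314 -0.97660599]
```

View pics/s2.png

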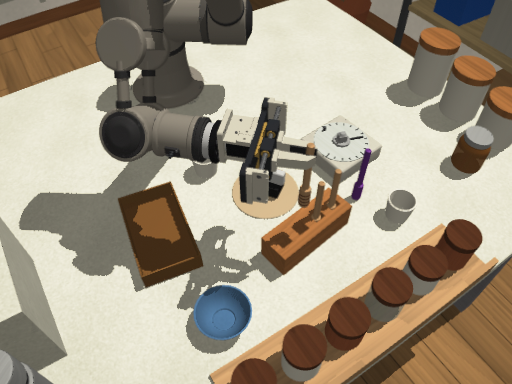

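```bash
cat >> h.py <<'E'
TIN=np.array([.482,-.247]); TY=-8.9
def tin_tcp(grip_from_head,lat,z,tin=None,ty=None):
    tin=TIN if tin is None else tin; ty=TY if ty is None else ty
    a=np.radians(ty); x=np.array([np.cos(a),np.sin(a)]); y=np.array([np.sin(a),-np.cos(a)])
    p=tin+x*(grip_from_head-.08)+y*lat
    go([p[0],p[1],z],ty)
E
python3 -W ignore -c "
from h import *
tin_tcp(.135,-.022,.30)
go([.58,-.1,.32],45)
"
```

```text
turn [-0.4677 -0.9185  0.4651] shift [ 0.0747  0.2523 -0.8754] rows>= 11.8
turn [-7.0000e-04 -1.0002e+00 -2.0000e-03] shift [ 0.1407  0.0312 -0.4655] rows>= 10.5
```

arm_command([
  [[-0.04,-0.08,0.04,0.07,0.02,-0.07,-1],[-0.1,-0.2,0.1,0.1,0.06,-0.2,-1],[-0.2,-0.4,0.2,0.12,0.15,-0.45,-1],[-0.3,-0.6,0.3,0.1,0.25,-0.7,-1],[-0.467,-0.918,0.465,0.1,0.25,-0.87,-1],[-0.467,-0.918,0.465,0.1,0.25,-0.87,-1],[-0.467,-0.918,0.465,0.1,0.25,-0.87,-1],[-0.467,-0.918,0.465,0.1,0.25,-0.87,-1]],
])

```text
time: 7.35
tool_pos: [0.5391, -0.2355, 0.3058]
tool_rot: [-2.946, -0.481, 0.033]
contact_force: [0.5, 0.6, -0.2]
opening: 0.0134
```

arm_command([
  [[0,0,0,0,0,0,-1]],
])

```text
time: 7.45
tool_pos: [0.5419, -0.2318, 0.3078]
tool_rot: [-2.947, -0.488, 0.043]
contact_force: [0.0, -0.7, 1.0]
opening: 0.0134
```

```bash
python3 -W ignore -c "
from h import *
o=robot.observe();print(o['time'],o['tool_pos'],o['tool_rot'],o['opening'],o['qpos'])
tin_tcp(.135,-.022,.30)
"
```

```text
7.45 [ 0.54193791 -0.23181728  0.30775577] [-2.94724645 -0.4875009   0.04298359] 0.013410908059242667 [-0.79829794  0.26430996  1.52595976  0.52662268  1.21622239  0.52835683]
turn [-0.1517 -0.2966  0.1535] shift [-0.0188  0.0098  0.0177] rows>= 3.8
```

arm_command([
  [[-0.152,-0.297,0.153,-0.019,0.01,0.018,-1],[-0.152,-0.297,0.153,-0.019,0.01,0.018,-1],[-0.152,-0.297,0.153,-0.019,0.01,0.018,-1],[-0.152,-0.297,0.153,-0.019,0.01,0.018,-1],[-0.152,-0.297,0.153,-0.019,0.01,0.018,-1],[-0.152,-0.297,0.153,-0.019,0.01,0.018,-1]],
])

```text
time: 8.05
tool_pos: [0.5383, -0.2332, 0.2965]
tool_rot: [-3.135, 0.003, -0.15]
contact_force: [0.3, 0.0, -0.2]
opening: 0.0134
```

```bash
python3 -W ignore -c "
from h import *
o=robot.observe();print(o['time'],o['tool_pos'],o['tool_rot'],o['opening'])
tin_tcp(.135,-.022,.02)
c=robot.read_camera('scene');save('s3',c)
c=robot.read_camera('top');save('t3',c,(230,100,430,290),3)
c=robot.read_camera('wrist');save('w3',c)
"
```

```text
8.05 [ 0.53827696 -0.23315732  0.29654158] [-3.13454858e+00  2.59733478e-03 -1.50478287e-01] 0.01340756732962262
turn [-0.0045  0.0017  0.0031] shift [0.0075 0.0078 0.9218] rows>= 5.5
```

View pics/s3.png

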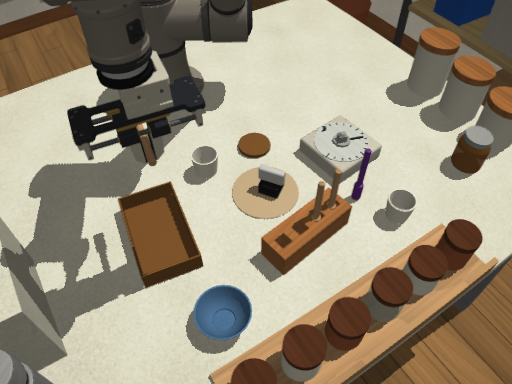

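View pics/w3.png

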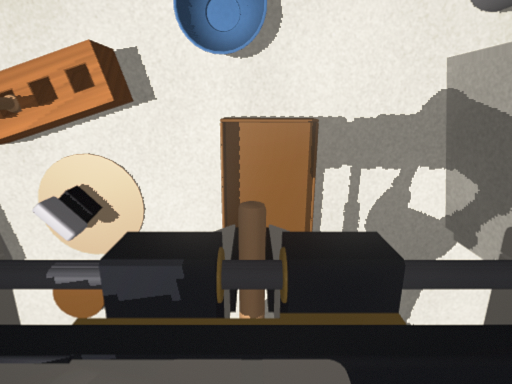

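arm_command([
  [[0,0,0,0.007,0.008,0.17,-1],[0,0,0,0.007,0.008,0.34,-1],[0,0,0,0.007,0.008,0.5,-1],[0,0,0,0.007,0.008,0.65,-1],[0,0,0,0.007,0.008,0.78,-1],[0,0,0,0.007,0.008,0.88,-1],[0,0,0,0.007,0.008,0.93,-1],[0,0,0,0.007,0.008,0.93,-1]],
])

```text
time: 9.0
tool_pos: [0.5378, -0.236, 0.0182]
tool_rot: [-3.137, 0.004, -0.157]
contact_force: [-0.6, 0.3, 0.1]
opening: 0.0132
```

```bash
python3 -W ignore -c "
from h import *
o=robot.observe();print(o['time'],o['tool_pos'],o['tool_rot'],o['opening'],o['contact_force'])
tin_tcp(.135,-.022,.011)
"
```

```text
9.0 [ 0.53777531 -0.23602118  0.01818344] [-3.1372641   0.00438932 -0.15696139] 0.013174192464797988 [-0.63020403  0.33071782  0.07439792]
turn [-0.0028  0.0028 -0.001 ] shift [ 0.0054 -0.0083  0.024 ] rows>= 0.2
```

Down a little more, then open narrowly and rise.

arm_command([
  [[0,0,0,0.005,0,0.024,-1],[0,0,0,0.005,0,0.024,-1],[0,0,0,0.005,0,0.024,-0.5],[0,0,0,0.005,0,0.024,-0.5],[0,0,0,0.005,0,0.024,-0.5],[0,0,0,0.005,0,-0.05,-0.5],[0,0,0,0.005,0,-0.2,-0.5],[0,0,0,0.005,0,-0.36,-0.5]],
])

```text
time: 9.8
tool_pos: [0.5408, -0.2362, 0.1288]
tool_rot: [-3.139, 0.003, -0.156]
contact_force: [1.2, -0.2, -0.4]
opening: 0.0226
```

arm_command([
  [[0,0,0,0,0,-0.17,-0.35],[0,0,0,0,0,-0.34,-0.35],[0,0,0,0,0,-0.5,-0.35],[0,0,0,0,0,-0.5,-0.35]],
])

```text
time: 10.2
tool_pos: [0.5441, -0.2382, 0.2869]
tool_rot: [3.138, -0.014, -0.156]
contact_force: [1.2, -0.6, -0.4]
opening: 0.0295
```

```bash
python3 -W ignore -c "
from h import *
o=robot.observe();print(o['time'],o['tool_pos'],o['tool_rot'],o['opening'],o['contact_force'])
c=robot.read_camera('scene');save('s4',c,(90,100,390,320),2.6)
gog([.6565,.0452,.24],45,0,.11)
"
```

```text
10.2 [ 0.54406396 -0.23824514  0.28687899] [ 3.13755106 -0.01370238 -0.1556306 ] 0.029463489909941007 [ 1.16183844 -0.60852917 -0.38172715]
turn [ 0.4695  0.9148 -0.4643] shift [ 0.0481 -0.745   0.1415] rows>= 11.8
```

View pics/s4.png

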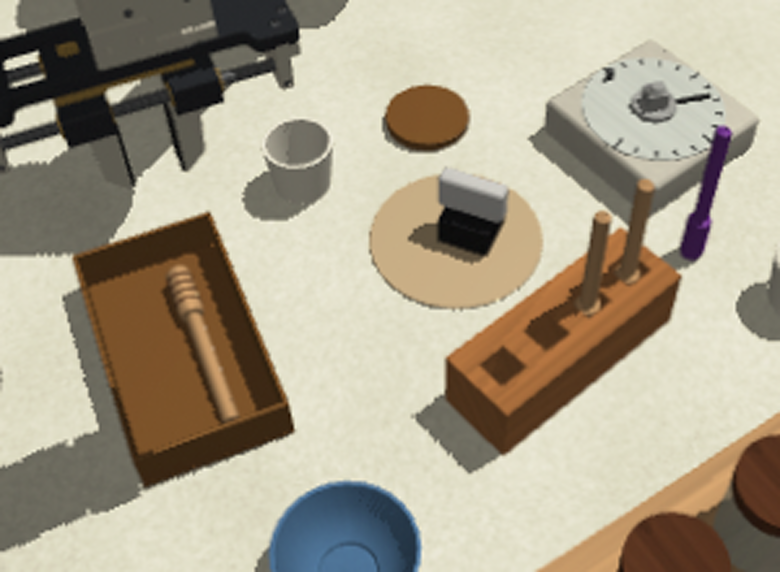

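Stirrer 1 lies flat in the tin at crop pixel (205,345). Next is stirrer B.

arm_command([
  [[0.47,0.915,-0.464,0.048,-0.745,0.1,-0.35],[0.47,0.915,-0.464,0.048,-0.745,0.1,-0.35],[0.47,0.915,-0.464,0.048,-0.745,0.1,-0.35],[0.47,0.915,-0.464,0.048,-0.745,0.1,-0.35],[0.47,0.915,-0.464,0.048,-0.745,0.1,-0.35],[0.47,0.915,-0.464,0.048,-0.745,0.1,-0.35],[0.47,0.915,-0.464,0.048,-0.745,0.1,-0.35],[0.47,0.915,-0.464,0.048,-0.745,0.1,-0.35]],
])

```text
time: 11.05
tool_pos: [0.5887, -0.0157, 0.2463]
tool_rot: [-2.804, -0.877, 0.149]
contact_force: [-0.5, 1.0, 0.2]
opening: 0.03
```

```bash
python3 -W ignore -c "
from h import *
o=robot.observe();print(o['time'],o['tool_pos'],o['qpos'])
gog([.6565,.0452,.24],45,0,.11)
"
```

```text
11.05 [ 0.58872421 -0.01573502  0.24625211] [-0.57804422  0.26377645  1.98144325  1.21553105  0.89189724 -0.13766165]
turn [ 0.1823  0.3919 -0.2075] shift [-0.0099  0.0191  0.0153] rows>= 5.0
```

arm_command([
  [[0.182,0.392,-0.207,-0.01,0.019,0.015,-0.35],[0.182,0.392,-0.207,-0.01,0.019,0.015,-0.35],[0.182,0.392,-0.207,-0.01,0.019,0.015,-0.35],[0.182,0.392,-0.207,-0.01,0.019,0.015,-0.35],[0.182,0.392,-0.207,-0.01,0.019,0.015,-0.35],[0.182,0.392,-0.207,-0.01,0.019,0.015,-0.35],[0.182,0.392,-0.207,-0.01,0.019,0.015,-0.35]],
])

```text
time: 11.75
tool_pos: [0.5927, -0.0203, 0.2379]
tool_rot: [-1.94, -1.562, -0.419]
contact_force: [-0.3, -0.2, 0.2]
opening: 0.0295
```

```bash
python3 -W ignore -c "
from h import *
o=robot.observe();print(o['time'],o['tool_pos'],o['qpos'])
gog([.6565,.0452,.145],45,0,.11)
"
```

```text
11.75 [ 0.59270555 -0.02031029  0.237877  ] [-0.76172033  0.71015049  2.03275708  1.59395403  1.55771418 -1.16429826]
turn [ 0.0018  0.0019 -0.005 ] shift [-0.3096 -0.0016  0.0024] rows>= 1.9
```

arm_command([
  [[0,0,0,-0.15,0,0,-0.35],[0,0,0,-0.31,0,0,-0.35],[0,0,0,-0.31,0,0,-0.35],[0,0,0,-0.31,0,0,-0.35]],
])

```text
time: 12.15
tool_pos: [0.5924, -0.0196, 0.1483]
tool_rot: [-2.012, -1.565, -0.346]
contact_force: [-0.8, -0.1, 0.2]
opening: 0.0297
```

```bash
python3 -W ignore -c "
from h import *
o=robot.observe();print(o['time'],o['tool_pos'])
gog([.6565,.0452,.145],45,0,.007)
c=robot.read_camera('wrist');save('w4',c)
"
```

```text
12.15 [ 0.59244011 -0.01955739  0.14833706]
turn [ 0.001   0.0015 -0.0031] shift [-0.0103 -0.0021  0.3436] rows>= 2.1
```

View pics/w4.png

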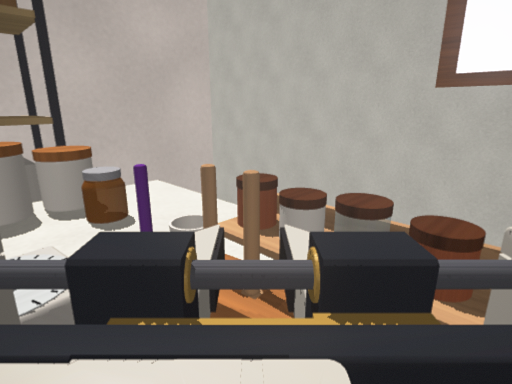

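Handle B is centred at column 252 between the fingers. I'll advance, grip and lift.

arm_command([
  [[0,0,0,-0.01,0,0.17,-0.35],[0,0,0,-0.01,0,0.27,-0.35],[0,0,0,-0.01,0,0.343,-0.35],[0,0,0,-0.01,0,0.343,-0.35],[0,0,0,-0.01,0,0.343,-1],[0,0,0,-0.01,0,0.343,-1],[0,0,0,-0.01,0,0.343,-1],[0,0,0,-0.01,0,0.343,-1]],
], grip_force=15)

```text
time: 13.0
tool_pos: [0.6655, 0.0517, 0.1462]
tool_rot: [-0.767, -1.57, -1.592]
contact_force: [-0.9, 1.3, 7.2]
opening: 0.0134
```

arm_command([
  [[0,0,0,0,0,0,-1],[0,0,0,0.1,0,0,-1],[0,0,0,0.2,0,0,-1],[0,0,0,0.3,0,0,-1],[0,0,0,0.4,0,0,-1],[0,0,0,0.5,0,0,-1],[0,0,0,0.5,0,0,-1]],
])

```text
time: 13.7
tool_pos: [0.6661, 0.0519, 0.2983]
tool_rot: [1.57, -1.567, 2.354]
contact_force: [-0.1, 0.1, -0.3]
opening: 0.0132
```

```bash
python3 -W ignore -c "
from h import *
o=robot.observe();print(o['time'],o['tool_pos'],o['opening'],o['contact_force'],o['qpos'])
tin_tcp(.135,.022,.30)
"
```

```text
13.7 [0.66607134 0.05191028 0.29832307] 0.013232642184069787 [-0.05490536  0.05818825 -0.31961962] [-0.53517303  0.61073774  1.92924661  1.78094353  1.42856101 -0.98823103]
turn [-0.464  -0.9205  0.4677] shift [ 0.0037  0.4652 -1.0883] rows>= 11.9
```

arm_command([
  [[-0.04,-0.08,0.04,0.05,0.02,-0.1,-1],[-0.1,-0.2,0.1,0.05,0.1,-0.25,-1],[-0.2,-0.4,0.2,0.05,0.2,-0.45,-1],[-0.3,-0.6,0.3,0.05,0.3,-0.7,-1],[-0.464,-0.92,0.468,0.05,0.43,-0.95,-1],[-0.464,-0.92,0.468,0.05,0.43,-0.95,-1],[-0.464,-0.92,0.468,0.05,0.43,-0.95,-1],[-0.464,-0.92,0.468,0.05,0.43,-0.95,-1]],
])

```text
time: 14.5
tool_pos: [0.5532, -0.2456, 0.3092]
tool_rot: [-2.95, -0.48, 0.033]
contact_force: [1.3, 1.4, -1.5]
opening: 0.0136
```

```bash
python3 -W ignore -c "
from h import *
tin_tcp(.135,.022,.29)
"
```

```text
turn [-0.148  -0.2925  0.1465] shift [-0.0926  0.106   0.0039] rows>= 3.8
```

arm_command([
  [[-0.148,-0.292,0.146,-0.092,0.106,0,-1],[-0.148,-0.292,0.146,-0.092,0.106,0,-1],[-0.148,-0.292,0.146,-0.092,0.106,0,-1],[-0.148,-0.292,0.146,-0.092,0.106,0,-1],[-0.148,-0.292,0.146,-0.092,0.106,0,-1],[-0.148,-0.292,0.146,-0.092,0.106,0,-1]],
])

```text
time: 15.1
tool_pos: [0.5348, -0.2717, 0.29]
tool_rot: [-3.135, -0.005, -0.142]
contact_force: [-0.1, -0.7, -0.5]
opening: 0.0133
```

```bash
python3 -W ignore -c "
from h import *
o=robot.observe();print(o['tool_pos'],o['tool_rot'])
tin_tcp(.135,.022,.012)
import pickle
c=robot.read_camera('wrist');save('w5',c)
cs={n:robot.read_camera(n) for n in ['scene','top']};pickle.dump(cs,open('c1.pkl','wb'))
save('s5',cs['scene'])
"
```

```text
[ 0.53482129 -0.2716605   0.29002851] [-3.13501261 -0.00539645 -0.14202014]
turn [-0.0042 -0.0034  0.0085] shift [-0.0086  0.0254  0.9266] rows>= 5.6
```

View pics/s5.png

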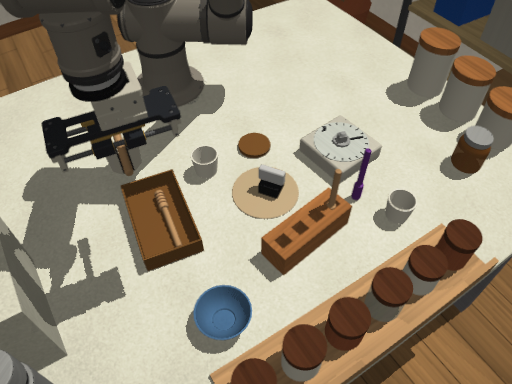

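View pics/w5.png

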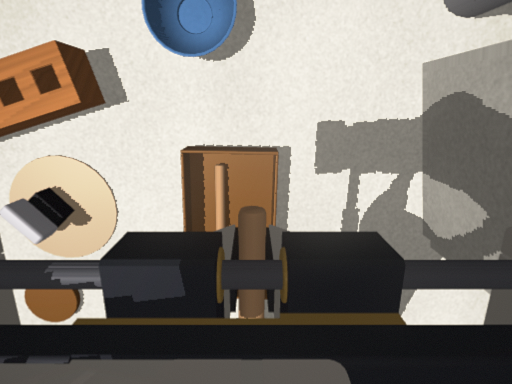

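The tin has been knocked. In the scene picture its near corner moved from (145,283) to (147,268). I'll re-measure it.

```bash
cat > tin.py <<'E'
from h import *
import pickle,sys
cs=pickle.load(open(sys.argv[1],"rb"))
for n in ["top","scene"]:
    c=cs[n];P=cloud(c);Z=P[:,:,2]
    m=((abs(P[:,:,0]-.47)<.16)&(Z>.034)&(Z<.052)&(P[:,:,1]<-.11)&(P[:,:,1]>-.38)&(P[:,:,0]<.63)).astype(np.uint8)
    k,lab,st,_=cv2.connectedComponentsWithStats(m,connectivity=8)
    i=1+st[1:,4].argmax(); pts=P[lab==i]
    print(n,st[i],cv2.minAreaRect((pts[:,:2]*1000).astype(np.float32)),pts[:,2].mean())
    cv2.imwrite(f"pics/tm_{n}.png",(lab==i).astype(np.uint8)*255)
E
python3 tin.py c1.pkl
```

```text
top [319 188  56  86 502] ((448.732177734375, -226.65512084960938), (128.7379150390625, 216.59738159179688), 81.0864486694336) 0.04423583967151846
scene [121 169  81  94 808] ((449.67041015625, -228.5582275390625), (126.59571075439453, 220.52804565429688), 81.16354370117188) 0.04205186620858104
```

```bash
sed -i 's/^TIN=.*/TIN=np.array([.449,-.2275]); TY=-8.9/' h.py; cat > intin.py <<'E'
from h import *
import pickle,sys
cs=pickle.load(open(sys.argv[1],"rb"))
a=np.radians(TY); x=np.array([np.cos(a),np.sin(a)]); y=np.array([np.sin(a),-np.cos(a)])
for n in ["top","scene"]:
    P=cloud(cs[n]).reshape(-1,3); d=P[:,:2]-TIN; u=d@x; v=d@y
    m=(abs(u)<.1)&(abs(v)<.055)&(P[:,2]>.013)&(P[:,2]<.04)
    k,lab=0,0
    print(n,m.sum(),[(s,(v[m&(abs(u-s)<.02)].mean()*1000).round(1) if (m&(abs(u-s)<.02)).any() else None) for s in (-.06,-.03,0,.03,.06)], u[m].min(),u[m].max())
E
python3 intin.py c1.pkl; python3 -c "
from h import *
tin_tcp(.135,.024,.012)"
```

```text
top 357 [(-0.06, np.float64(-17.3)), (-0.03, np.float64(-17.2)), (0, np.float64(-17.4)), (0.03, np.float64(-17.8)), (0.06, np.float64(-17.9))] -0.07609888412298027 0.08427403798717795
scene 414 [(-0.06, np.float64(-13.7)), (-0.03, np.float64(-13.5)), (0, np.float64(-13.4)), (0.03, np.float64(-13.8)), (0.06, np.float64(-14.3))] -0.09962036770100756 0.08571558987363416
turn [-0.0034 -0.0041  0.0067] shift [-0.1254 -0.0205  0.9304] rows>= 5.6
```

arm_command([
  [[0,-0.004,0.007,-0.125,-0.02,0.1,-1],[0,-0.004,0.007,-0.125,-0.02,0.27,-1],[0,-0.004,0.007,-0.125,-0.02,0.43,-1],[0,-0.004,0.007,-0.125,-0.02,0.6,-1],[0,-0.004,0.007,-0.125,-0.02,0.75,-1],[0,-0.004,0.007,-0.125,-0.02,0.85,-1],[0,-0.004,0.007,-0.125,-0.02,0.9,-1],[0,-0.004,0.007,-0.125,-0.02,0.9,-1]],
])

```text
time: 16.05
tool_pos: [0.4984, -0.2594, 0.0195]
tool_rot: [-3.135, 0.004, -0.157]
contact_force: [-0.4, 1.0, -0.3]
opening: 0.0134
```

```bash
python3 -W ignore -c "
from h import *
o=robot.observe();print(o['time'],o['tool_pos'],o['tool_rot'],o['opening'],o['contact_force'])
tin_tcp(.135,.024,.012)
"
```

```text
16.05 [ 0.49837098 -0.2593851   0.01948712] [-3.13494314  0.00373284 -0.15661187] 0.013424169761437461 [-0.37218815  1.01140901 -0.29122305]
turn [-0.0042  0.0024 -0.0008] shift [0.0044 0.0006 0.0249] rows>= 0.2
```

arm_command([
  [[0,0,0,0.004,0,0.024,-1],[0,0,0,0.004,0,0.024,-1],[0,0,0,0.004,0,0.024,-0.5],[0,0,0,0.004,0,0.024,-0.5],[0,0,0,0.004,0,0.024,-0.5],[0,0,0,0.004,0,-0.05,-0.5],[0,0,0,0.004,0,-0.2,-0.5],[0,0,0,0.004,0,-0.36,-0.5]],
])

```text
time: 16.85
tool_pos: [0.5009, -0.2598, 0.1301]
tool_rot: [-3.136, 0.002, -0.155]
contact_force: [1.5, -0.3, 0.8]
opening: 0.0231
```

arm_command([
  [[0,0,0,0,0,-0.17,-0.35],[0,0,0,0,0,-0.34,-0.35],[0,0,0,0,0,-0.5,-0.35],[0,0,0,0,0,-0.5,-0.35]],
])

```text
time: 17.25
tool_pos: [0.5039, -0.2625, 0.2877]
tool_rot: [3.139, -0.013, -0.155]
contact_force: [-0.1, -0.1, -0.2]
opening: 0.0298
```

```bash
python3 -W ignore -c "
from h import *
import pickle
cs={n:robot.read_camera(n) for n in ['scene','top']};pickle.dump(cs,open('c2.pkl','wb'))
save('s6',cs['scene'],(90,100,390,320),2.6)
gog([.6498,.0917,.24],45,0,.11)
"; python3 tin.py c2.pkl; python3 intin.py c2.pkl
```

```text
turn [ 0.4661  0.9165 -0.4673] shift [ 0.1269 -0.9924  0.1394] rows>= 11.8
top [319 188  44  87 310] ((449.986328125, -219.44039916992188), (113.44096374511719, 216.93678283691406), 80.8650894165039) 0.04452392552898493
scene [121 169  81  95 811] ((449.74029541015625, -228.65574645996094), (126.69271850585938, 220.92503356933594), 81.02764129638672) 0.042062688408917366
top 716 [(-0.06, np.float64(3.1)), (-0.03, np.float64(2.4)), (0, np.float64(3.0)), (0.03, np.float64(3.0)), (0.06, np.float64(3.1))] -0.07876154703445921 0.08390297518594583
scene 866 [(-0.06, np.float64(7.7)), (-0.03, np.float64(6.6)), (0, np.float64(5.3)), (0.03, np.float64(5.5)), (0.06, np.float64(6.3))] -0.09982610556834638 0.08399674162638836
```

View pics/s6.png

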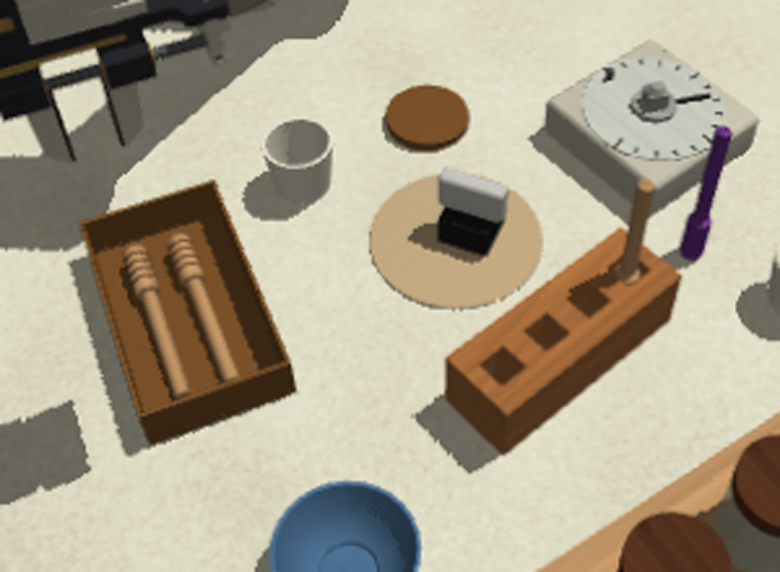

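Two stirrers are laid in the tin. Now the third, C.

arm_command([
  [[0.466,0.916,-0.467,0.12,-0.99,0.1,-0.35],[0.466,0.916,-0.467,0.12,-0.99,0.1,-0.35],[0.466,0.916,-0.467,0.12,-0.99,0.1,-0.35],[0.466,0.916,-0.467,0.12,-0.99,0.1,-0.35],[0.466,0.916,-0.467,0.12,-0.99,0.1,-0.35],[0.466,0.916,-0.467,0.12,-0.99,0.1,-0.35],[0.466,0.916,-0.467,0.12,-0.99,0.1,-0.35],[0.466,0.916,-0.467,0.12,-0.99,0.1,-0.35]],
])

```text
time: 18.15
tool_pos: [0.5801, 0.0304, 0.2475]
tool_rot: [-2.799, -0.913, 0.162]
contact_force: [-0.2, -0.4, -0.3]
opening: 0.0302
```

```bash
python3 -W ignore -c "
from h import *
o=robot.observe();print(o['time'],o['tool_pos'],o['qpos'])
gog([.6498,.0917,.24],45,0,.11)
"
```

```text
18.15 [0.58010951 0.03035336 0.24745413] [-0.50438831  0.23412641  2.05462148  1.3216282   0.84478541 -0.21395221]
turn [ 0.1725  0.3718 -0.1951] shift [-0.0099  0.0213  0.0219] rows>= 4.8
```

arm_command([
  [[0.172,0.372,-0.195,-0.01,0.021,0.02,-0.35],[0.172,0.372,-0.195,-0.01,0.021,0.02,-0.35],[0.172,0.372,-0.195,-0.01,0.021,0.02,-0.35],[0.172,0.372,-0.195,-0.01,0.021,0.02,-0.35],[0.172,0.372,-0.195,-0.01,0.021,0.02,-0.35],[0.172,0.372,-0.195,-0.01,0.021,0.02,-0.35],[0.172,0.372,-0.195,-0.01,0.021,0.02,-0.35]],
])

```text
time: 18.85
tool_pos: [0.5861, 0.0247, 0.2389]
tool_rot: [-2.032, -1.564, -0.329]
contact_force: [0.1, -0.7, 0.1]
opening: 0.03
```

```bash
python3 -W ignore -c "
from h import *
o=robot.observe();print(o['time'],o['tool_pos'],o['qpos'])
gog([.6498,.0917,.145],45,0,.11)
"
```

```text
18.85 [0.58606358 0.02471107 0.23894649] [-0.69192492  0.68971763  2.11325239  1.66240954  1.53539348 -1.22758546]
turn [ 0.003   0.0019 -0.0039] shift [-0.3132 -0.0058  0.0057] rows>= 1.9
```

arm_command([
  [[0,0,0,-0.15,-0.006,0,-0.35],[0,0,0,-0.31,-0.006,0,-0.35],[0,0,0,-0.32,-0.006,0,-0.35],[0,0,0,-0.32,-0.006,0,-0.35]],
])

```text
time: 19.25
tool_pos: [0.5848, 0.0265, 0.1461]
tool_rot: [-2.115, -1.568, -0.244]
contact_force: [0.4, -0.2, 1.3]
opening: 0.0299
```

```bash
python3 -W ignore -c "
from h import *
o=robot.observe();print(o['time'],o['tool_pos'])
gog([.6498,.0917,.145],45,0,.007)
c=robot.read_camera('wrist');save('w6',c)
"
```

```text
19.25 [0.58480565 0.02646903 0.14608822]
turn [ 0.0022  0.001  -0.0017] shift [-0.0031 -0.0018  0.3469] rows>= 2.1
```

View pics/w6.png

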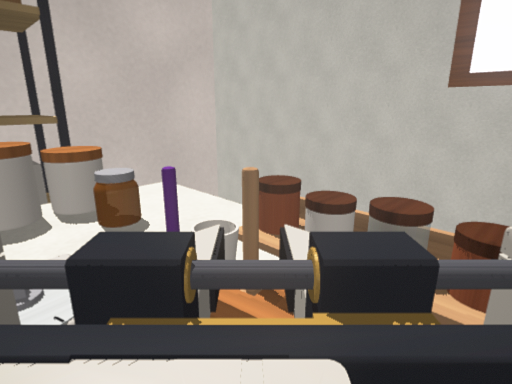

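Handle C is centred at column 251 between the fingers, and the purple one at column 171 is well clear. I'll advance, grip and lift.

arm_command([
  [[0,0,0,-0.003,0,0.17,-0.35],[0,0,0,-0.003,0,0.27,-0.35],[0,0,0,-0.003,0,0.346,-0.35],[0,0,0,-0.003,0,0.346,-0.35],[0,0,0,-0.003,0,0.346,-1],[0,0,0,-0.003,0,0.346,-1],[0,0,0,-0.003,0,0.346,-1],[0,0,0,-0.003,0,0.346,-1]],
], grip_force=15)

```text
time: 20.1
tool_pos: [0.6588, 0.0982, 0.1465]
tool_rot: [1.055, -1.568, 2.867]
contact_force: [0.6, -0.1, 7.1]
opening: 0.0127
```

arm_command([
  [[0,0,0,0,0,0,-1],[0,0,0,0.1,0,0,-1],[0,0,0,0.2,0,0,-1],[0,0,0,0.3,0,0,-1],[0,0,0,0.4,0,0,-1],[0,0,0,0.5,0,0,-1],[0,0,0,0.5,0,0,-1]],
])

```text
time: 20.8
tool_pos: [0.659, 0.0987, 0.2987]
tool_rot: [1.386, -1.564, 2.536]
contact_force: [-0.1, -0.4, 0.1]
opening: 0.013
```

```bash
python3 -W ignore -c "
from h import *
o=robot.observe();print(o['time'],o['tool_pos'],o['opening'],o['contact_force'],o['qpos'])
tin_tcp(.135,.004,.30)
import pickle
cs={n:robot.read_camera(n) for n in ['scene','top']};pickle.dump(cs,open('c3.pkl','wb'))
";python3 tin.py c3.pkl
```

```text
20.8 [0.65895983 0.09866431 0.29867193] 0.013034026704514715 [-0.11191744 -0.41546547  0.08873626] [-0.45174969  0.58802613  1.9903454   1.86076412  1.39359812 -1.04025568]
turn [-0.4623 -0.9223  0.4678] shift [ 0.003   0.4356 -1.1643] rows>= 11.9
top [327 188  48  88 346] ((448.94970703125, -227.49578857421875), (126.8849868774414, 218.64923095703125), 81.58639526367188) 0.04384843130914844
scene [121 169  81  94 812] ((449.5660400390625, -228.90699768066406), (126.40977478027344, 220.72215270996094), 80.9506607055664) 0.042066060792738974
```

arm_command([
  [[-0.04,-0.08,0.04,0.05,0.02,-0.1,-1],[-0.1,-0.2,0.1,0.05,0.1,-0.25,-1],[-0.2,-0.4,0.2,0.05,0.2,-0.45,-1],[-0.3,-0.6,0.3,0.05,0.3,-0.7,-1],[-0.462,-0.922,0.468,0.05,0.43,-0.98,-1],[-0.462,-0.922,0.468,0.05,0.43,-0.98,-1],[-0.462,-0.922,0.468,0.05,0.43,-0.98,-1],[-0.462,-0.922,0.468,0.05,0.43,-0.98,-1]],
])

```text
time: 21.7
tool_pos: [0.5392, -0.2052, 0.309]
tool_rot: [-2.949, -0.484, 0.034]
contact_force: [0.3, 1.4, -1.5]
opening: 0.0134
```

```bash
python3 -W ignore -c "
from h import *
tin_tcp(.135,.004,.27)
"
```

```text
turn [-0.1492 -0.2951  0.1477] shift [-0.1717  0.1204  0.0342] rows>= 3.8
```

arm_command([
  [[-0.149,-0.295,0.148,-0.172,0.12,0.034,-1],[-0.149,-0.295,0.148,-0.172,0.12,0.034,-1],[-0.149,-0.295,0.148,-0.172,0.12,0.034,-1],[-0.149,-0.295,0.148,-0.172,0.12,0.034,-1],[-0.149,-0.295,0.148,-0.172,0.12,0.034,-1],[-0.149,-0.295,0.148,-0.172,0.12,0.034,-1]],
])

```text
time: 22.3
tool_pos: [0.5049, -0.2335, 0.269]
tool_rot: [-3.135, -0.005, -0.142]
contact_force: [0.3, 0.5, -0.2]
opening: 0.0135
```

```bash
python3 -W ignore -c "
from h import *
o=robot.observe();print(o['tool_pos'],o['tool_rot'])
tin_tcp(.135,.004,.03)
import pickle
cs={n:robot.read_camera(n) for n in ['scene','top']};pickle.dump(cs,open('c4.pkl','wb'))
";python3 tin.py c4.pkl
```

```text
[ 0.50490976 -0.23353891  0.26904731] [-3.13459757 -0.00479827 -0.14222894]
turn [-0.0045 -0.003   0.0084] shift [-0.008   0.0278  0.7966] rows>= 4.8
top [319 188  27  84 239] ((453.1702880859375, -179.290283203125), (221.76666259765625, 67.24398803710938), 1.179987907409668) 0.04443714308377012
scene [121 169  81  94 802] ((450.1490173339844, -228.84266662597656), (126.56050872802734, 220.12701416015625), 81.0051040649414) 0.04216308287226921
```

arm_command([
  [[0,-0.003,0.008,-0.008,0.027,0.16,-1],[0,-0.003,0.008,-0.008,0.027,0.32,-1],[0,-0.003,0.008,-0.008,0.027,0.48,-1],[0,-0.003,0.008,-0.008,0.027,0.62,-1],[0,-0.003,0.008,-0.008,0.027,0.74,-1],[0,-0.003,0.008,-0.008,0.027,0.79,-1],[0,-0.003,0.008,-0.008,0.027,0.79,-1],[0,-0.003,0.008,-0.008,0.027,0.79,-1]],
])

```text
time: 23.2
tool_pos: [0.5028, -0.2417, 0.0347]
tool_rot: [-3.137, -0.003, -0.159]
contact_force: [0.1, -0.3, 0.2]
opening: 0.0134
```

arm_command([
  [[0,0,0,0,0,0,-1],[0,0,0,0,0,0,-0.5],[0,0,0,0,0,0,-0.5],[0,0,0,0,0,0,-0.5],[0,0,0,0,0,0,-0.5],[0,0,0,0,0,-0.05,-0.5],[0,0,0,0,0,-0.2,-0.5],[0,0,0,0,0,-0.36,-0.5]],
])

```text
time: 24.0
tool_pos: [0.502, -0.2408, 0.1422]
tool_rot: [-3.136, 0.001, -0.157]
contact_force: [0.6, -0.4, -0.3]
opening: 0.023
```

arm_command([
  [[0,0,0,0,0,-0.17,0],[0,0,0,0,0,-0.34,0],[0,0,0,0,0,-0.5,0],[0,0,0,0,0,-0.6,0],[0,0,0,0,0,-0.6,0]],
])

```text
time: 24.5
tool_pos: [0.5038, -0.2429, 0.3274]
tool_rot: [-3.142, -0.011, -0.157]
contact_force: [0.1, -0.2, -1.0]
opening: 0.0459
```

```bash
python3 -W ignore -c "
from h import *
import pickle
cs={n:robot.read_camera(n) for n in ['scene','top']};pickle.dump(cs,open('c5.pkl','wb'))
save('s7',cs['scene'],(90,100,390,320),2.6)
o=robot.observe();print(o['time'],o['tool_pos'],o['qpos'])
"; python3 m.py c5.pkl | grep -E "knob|shaft|counter"
```

```text
24.6 [ 0.50232656 -0.24201043  0.32212466] [-0.58901576  0.35077891  1.25056603  0.00451434  1.53968899  1.13898086]
top counter top 2170 c 498.3 247.6 wh 150.5 151.6 ang 6.0 z 0.0469 mean [495.5 245.6  46.6]
top shaft top 67 c 498.2 247.5 wh 20.8 19.5 ang 71.4 z 0.0726 mean [497.3 246.   72.1]
top knob bar top 160 c 502.1 36.0 wh 61.2 18.2 ang 34.9 z 0.0721 mean [501.6  36.   71.9]
top knob foot top 142 c 502.2 36.4 wh 47.9 47.9 ang 34.7 z 0.0352 mean [501.1  36.5  34.8]
scene counter top 2147 c 499.7 246.7 wh 150.4 152.3 ang 6.2 z 0.0459 mean [504.2 239.6  45.6]
scene shaft top 78 c 499.0 244.9 wh 22.7 22.3 ang 78.2 z 0.0695 mean [500.9 243.   68.7]
scene knob bar top 190 c 503.9 33.6 wh 62.6 21.1 ang 38.5 z 0.0699 mean [505.8  32.3  69.5]
scene knob foot top 160 c 512.2 21.6 wh 48.3 22.1 ang 32.3 z 0.0332 mean [513.1  20.8  32.8]
```

View pics/s7.png

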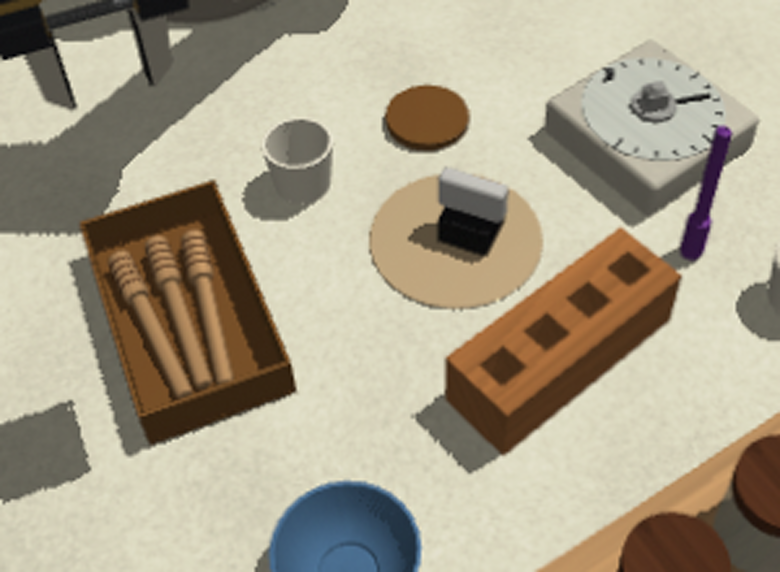

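All three stirrers now lie flat in the tin at crop pixels (150,325), (180,315) and (210,305), and the wells are empty. Next I'll get a wrist view of the knob and counter together.

```bash
python3 -W ignore -c "
from h import *
go([.43,.14,.29],0)"
```

```text
turn [-0.0023 -0.0017 -0.1002] shift [-0.4379 -1.2194  0.1107] rows>= 7.8
```

arm_command([
  [[0,0,-0.05,-0.2,-0.95,0,0.3],[0,0,-0.05,-0.2,-0.95,0,0.3],[0,0,-0.05,-0.2,-0.95,0,0.3],[0,0,-0.05,-0.2,-0.95,0,0.3],[0,0,-0.05,-0.2,-0.95,0,0.3],[0,0,-0.05,-0.2,-0.95,0,0.3]],
])

```text
time: 25.2
tool_pos: [0.4865, 0.0513, 0.3212]
tool_rot: [-3.137, 0.002, -0.078]
contact_force: [0.3, -0.1, -0.1]
opening: 0.0599
```

arm_command([
  [[0,0,-0.05,-0.25,-0.24,0.1,0.3],[0,0,-0.05,-0.25,-0.24,0.1,0.3],[0,0,-0.05,-0.25,-0.24,0.1,0.3],[0,0,-0.05,-0.25,-0.24,0.1,0.3],[0,0,-0.05,-0.25,-0.24,0.1,0.3]],
])

```text
time: 25.7
tool_pos: [0.4194, 0.126, 0.2929]
tool_rot: [-3.138, -0.002, -0.001]
contact_force: [0.7, -0.0, -0.1]
opening: 0.0594
```

```bash
python3 -W ignore -c "
from h import *
o=robot.observe();print(o['tool_pos'],o['tool_rot'],o['time'])
import pickle
c=robot.read_camera('wrist');save('w7',c);pickle.dump(c,open('w7.pkl','wb'))"
```

```text
[0.41942647 0.12599184 0.29289958] [-3.13837174e+00 -2.11867557e-03 -5.82302050e-04] 25.7
```

View pics/w7.png

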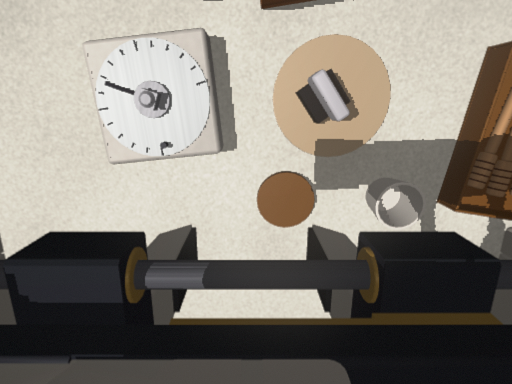

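```bash
cat > kw.py <<'E'
from h import *
import pickle,sys
c=pickle.load(open(sys.argv[1],'rb'));P=cloud(c);Z=P[:,:,2];X,Y=P[:,:,0],P[:,:,1]
im=c["image"].astype(int)
def rect(m,l):
    pts=(P[m][:,:2]*1000).astype(np.float32); r=cv2.minAreaRect(pts); print(l,m.sum(),np.round(r[0],1),np.round(r[1],1),round(r[2],1),"z",np.nanmedian(Z[m]).round(4))
def box(cx,cy,r): return (np.abs(X-cx)<r)&(np.abs(Y-cy)<r)
K_=(.503,.035) if len(sys.argv)<3 else tuple(map(float,sys.argv[2:4]))
rect(box(*K_,.06)&(Z>.064)&(Z<.08),"bar"); rect(box(*K_,.06)&(Z>.027)&(Z<.04),"foot")
C=(.4985,.246)
rect(box(*C,.11)&(Z>.038)&(Z<.05),"housing")
rect(box(*C,.03)&(Z>.071)&(Z<.09),"cone top"); rect(box(*C,.03)&(Z>.0585)&(Z<.09),"shaft"); rect(box(*C,.026)&(Z>.0495)&(Z<.057),"collar")
# pointer
R=np.hypot(X-C[0],Y-C[1]); m=(R>.026)&(R<.058)&(Z>.042)&(Z<.056)&(im.sum(2)<170)
k,lab,st,cen=cv2.connectedComponentsWithStats(m.astype(np.uint8),connectivity=8)
for i in range(1,k):
    if st[i,4]<6: continue
    v,u=np.nonzero(lab==i); W=plane(c,np.c_[u,v].astype(float),.046)[:,:2]; mu=W.mean(0); d=np.linalg.svd(W-mu)[2][0]
    r=mu-np.array(C); d=d*np.sign(d@r)
    print("dark",st[i],mu.round(4),"bearing",np.degrees(np.arctan2(r[1],r[0])).round(1),"axis",np.degrees(np.arctan2(d[1],d[0])).round(1),"r",np.hypot(*r).round(4))
E
python3 kw.py w7.pkl
```

```text
bar 869 [503.4  36.2] [62.  18.7] 34.7 z 0.0696
foot 774 [503.1  36.2] [58.5 48.3] 34.7 z 0.0331
housing 13901 [499.7 249. ] [150.3 149.2] 5.9 z 0.0456
cone top 151 [499.  248.5] [16.6 15.2] 68.6 z 0.073
shaft 358 [499.6 249.6] [20.7 20.1] 71.0 z 0.07
collar 682 [499.6 249.1] [42.  42.9] 0.1 z 0.0514
dark [110  84  19   8  28] [0.5138 0.2893] bearing 70.5 axis 70.9 r 0.0459
dark [166 143   2   3   6] [0.445  0.2362] bearing -169.6 axis 173.4 r 0.0544
```

The wrist picture shows the knob at (322,97) on the mat and the counter at (152,98), with its pointer tip at (108,83) and the stop post at (166,146). The shaft bearing is 70.7° and zero is 185.9°. I'll move over the knob.

```bash
python3 -W ignore -c "
from h import *
go([.503,.0355,.15],34.7)"
```

```text
turn [-0.0016 -0.0022 -0.3865] shift [0.2766 0.3019 0.4767] rows>= 4.0
```

arm_command([
  [[0,0,-0.386,0.277,0.302,0.4,0.1],[0,0,-0.386,0.277,0.302,0.4,0.1],[0,0,-0.386,0.277,0.302,0.4,0.1],[0,0,-0.386,0.277,0.302,0.4,0.1],[0,0,-0.386,0.277,0.302,0.4,0.1],[0,0,-0.386,0.277,0.302,0.4,0.1],[0,0,-0.386,0.277,0.302,0.4,0.1]],
])

```text
time: 26.45
tool_pos: [0.5026, 0.0365, 0.1743]
tool_rot: [-3.141, -0.006, 0.603]
contact_force: [0.2, -0.0, 0.2]
opening: 0.0506
```

```bash
python3 -W ignore -c "
from h import *
import pickle
o=robot.observe();print(o['tool_pos'],o['tool_rot'],o['time'])
c=robot.read_camera('wrist');save('w8',c);pickle.dump(c,open('w8.pkl','wb'))
go([.503,.0355,.037],34.7)"; python3 kw.py w8.pkl | head -2
```

```text
[0.50257003 0.0364639  0.17425645] [-3.14089768 -0.00571358  0.60288395] 26.45
turn [-0.0003 -0.0038 -0.001 ] shift [-0.0037  0.0045  0.458 ] rows>= 2.7
bar 1397 [503.8  36.6] [60.6 17.5] 35.1 z 0.0698
foot 1405 [506.1  37.8] [54.8 48.1] 34.9 z 0.0332
```

View pics/w8.png

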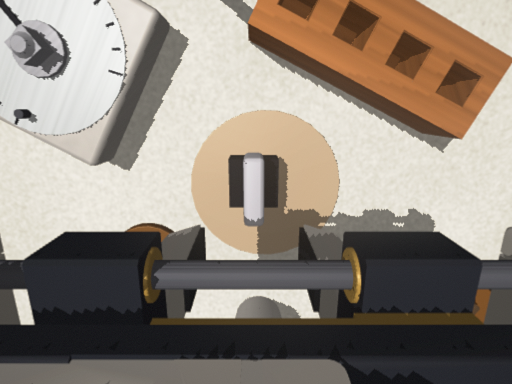

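The bar is aligned with the tool and centred between the fingers at (254,188). I'll descend and grip.

arm_command([
  [[0,-0.003,0,-0.003,0.003,0.15,0.1],[0,-0.003,0,-0.003,0.003,0.28,0.1],[0,-0.003,0,-0.003,0.003,0.38,0.1],[0,-0.003,0,-0.003,0.003,0.44,0.1],[0,-0.003,0,-0.003,0.003,0.455,0.1],[0,-0.003,0,-0.003,0.003,0.455,0.1],[0,-0.003,0,-0.003,0.003,0.455,0.1]],
])

```text
time: 27.2
tool_pos: [0.5033, 0.0359, 0.0381]
tool_rot: [3.142, -0.002, 0.606]
contact_force: [-0.6, 1.0, -0.4]
opening: 0.0508
```

arm_command([
  [[0,0,0,0,0,0,-1],[0,0,0,0,0,0,-1],[0,0,0,0,0,0,-1],[0,0,0,0,0,0,-1],[0,0,0,0,0,0,-1],[0,0,0,0,0,0,-1]],
], grip_force=35)

```text
time: 27.8
tool_pos: [0.5024, 0.0356, 0.0367]
tool_rot: [-3.14, 0.0, 0.606]
contact_force: [-0.9, 0.5, 2.3]
opening: 0.0176
```

```bash
python3 -W ignore -c "
from h import *
import pickle
o=robot.observe();print(o['tool_pos'],o['tool_rot'],o['time'],o['contact_force'],o['opening'])
cs={n:robot.read_camera(n) for n in ['scene','top']};pickle.dump(cs,open('c6.pkl','wb'))
";python3 m.py c6.pkl | grep -E "knob"
```

```text
[0.50237214 0.0356444  0.03673964] [-3.13999391e+00  3.93474698e-04  6.05926821e-01] 27.8 [-0.8645199   0.50313916  2.34303417] 0.01760369376667285
top knob bar top 7 c 478.8 19.0 wh 3.8 9.4 ang 33.7 z 0.0724 mean [479.4  18.7  71.4]
top knob foot top 1 c 490.3 11.0 wh 0.0 0.0 ang 0.0 z 0.0334 mean [490.3  11.   33.4]
scene knob bar top 25 c 526.6 46.2 wh 10.3 20.0 ang 0.5 z 0.0681 mean [526.7  46.4  68.1]
scene knob foot top 43 c 525.7 33.4 wh 15.2 21.4 ang 19.8 z 0.0339 mean [527.3  33.5  33.3]
  return np.nanmean(a, axis, out=out, keepdims=keepdims)
m.py:9: RuntimeWarning: Mean of empty slice.
  print(n,l,m.sum(),"c",round(a,1),round(b,1),"wh",round(w,1),round(h,1),"ang",round(ang,1),"z",np.nanmedian(Z[m]).round(4), "mean",(P[m].mean(0)*1000).round(1))
  ret = um.true_divide(
```

arm_command([
  [[0,0,0,0,0,-0.1,-1],[0,0,0,0,0,-0.2,-1],[0,0,0,0,0,-0.35,-1],[0,0,0,0,0,-0.5,-1],[0,0,0,0,0,-0.5,-1]],
])

```text
time: 28.4
tool_pos: [0.5057, 0.0354, 0.1923]
tool_rot: [3.136, -0.008, 0.606]
contact_force: [0.8, 0.0, -1.0]
opening: 0.0179
```

```bash
python3 -W ignore -c "
from h import *
o=robot.observe();print(o['tool_pos'],o['opening'],o['contact_force'])
go([.4987,.2481,.18],70.7)"
```

```text
[0.50566148 0.03535783 0.19230802] 0.017861938939837275 [ 0.7992737   0.01476415 -1.03060699]
turn [ 0.005  -0.004  -0.3997] shift [ 0.3846 -0.5963  0.041 ] rows>= 4.3
```

arm_command([
  [[0.005,-0.004,-0.4,0.385,-0.596,0.04,-1],[0.005,-0.004,-0.4,0.385,-0.596,0.04,-1],[0.005,-0.004,-0.4,0.385,-0.596,0.04,-1],[0.005,-0.004,-0.4,0.385,-0.596,0.04,-1],[0.005,-0.004,-0.4,0.385,-0.596,0.04,-1],[0.005,-0.004,-0.4,0.385,-0.596,0.04,-1],[0.005,-0.004,-0.4,0.385,-0.596,0.04,-1],[0.005,-0.004,-0.4,0.385,-0.596,0.04,-1]],
])

```text
time: 29.2
tool_pos: [0.4957, 0.2467, 0.1746]
tool_rot: [-3.13, 0.004, 1.232]
contact_force: [1.0, 0.1, -0.8]
opening: 0.0177
```

```bash
python3 -W ignore -c "
from h import *
o=robot.observe();print(o['tool_pos'],o['tool_rot'],o['opening'])
go([.4987,.2481,.13],70.7)
import pickle
c=robot.read_camera('wrist');save('w9',c);pickle.dump(c,open('w9.pkl','wb'))
c=robot.read_camera('scene');save('s9',c,(240,60,440,210),3.9);c=robot.read_camera('top');save('t9',c,(120,150,270,260),5)"
```

```text
[0.49574471 0.24665314 0.17461363] [-3.13035232  0.00368381  1.23150566] 0.017710995371463735
turn [-0.0072  0.0023 -0.0016] shift [0.0084 0.0094 0.1486] rows>= 0.9
```

View pics/w9.png

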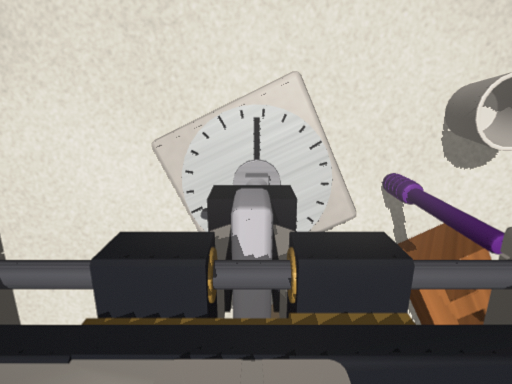

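View pics/s9.png

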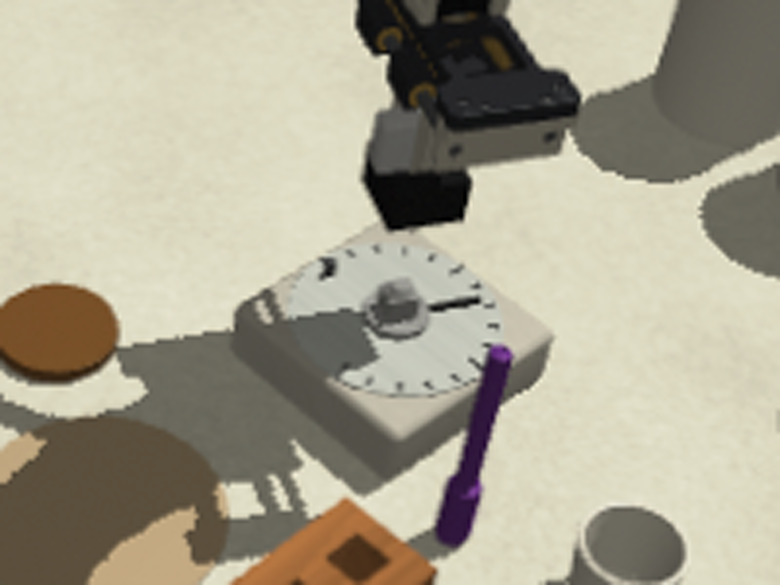

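```bash
cat > al.py <<'E'
from h import *
import pickle,sys
c=pickle.load(open(sys.argv[1],'rb'));zt=float(sys.argv[2])
im=c["image"].astype(int)
g=im.sum(2)
for r in (196,200,204,208):
    row=g[r,150:350]; d=np.where(row<130)[0]+150; print(r,d.min(),d.max())
yaw=np.radians(70.7);x=np.array([np.cos(yaw),np.sin(yaw)]);y=np.array([np.sin(yaw),-np.cos(yaw)])
P=cloud(c);Z=P[:,:,2]
m=(abs(Z-(zt-.0027))<.003)
m[:150]=0;m[:,:150]=0;m[:,350:]=0
q=P[m][:,:2]; print("foot top pts",m.sum(),"tool-y range",(q@y).min(),(q@y).max(),"mid",((q@y).min()+(q@y).max())/2,"xmax",(q@x).max(),"-24:",(q@x).max()-.024)
# pointer
m=(g<150); m[:100]=0;m[160:]=0;m[:,235:280]&=True;m[:,:240]=0;m[:,275:]=0
v,u=np.nonzero(m);W=plane(c,np.c_[u,v].astype(float),.0465)[:,:2];print("pointer px",len(u),u.mean(),"tool-y",(W@y).mean(),"dir",np.degrees(np.arctan2(*np.linalg.svd(W-W.mean(0))[2][0][::-1])), "tip tool-x",(W@x).max())
hs=(abs(Z-.0455)<.002)&(Z>0)
o=np.array([.4987,.2481]);print("target tool-y",o@y,"tool-x",o@x)
st=robot.observe();p=st["tool_pos"][:2];print("tcp tool-y",p@y,"x",p@x)
E
python3 al.py w9.pkl .1746
```

```text
196 210 224Traceback (most recent call last):
  File "al.py", line 7, in <module>
    row=g[r,150:350]; d=np.where(row<130)[0]+150; print(r,d.min(),d.max())
                                                          ~~~~~^^
    return umr_minimum(a, axis, None, out, keepdims, initial, where)
ValueError: zero-size array to reduction operation minimum which has no identity
```

```bash
sed -i '/^for r in/,/row=g/d' al.py; python3 al.py w9.pkl .1746; python3 kw.py w9.pkl | tail -8
```

```text
foot top pts 1478 tool-y range 0.36233524450783383 0.41048293527205765 mid 0.3864090898899457 xmax 0.42859718645796274 -24: 0.4045971864579627
bar 0 [0. 0.] [0. 0.] 0.0 z nan
foot 0 [0. 0.] [0. 0.] 0.0 z nan
housing 16571 [499.7 250. ] [149.9 148.4] 5.9 z 0.0452
cone top 44 [502.5 255.3] [ 4.2 11.9] 69.8 z 0.0723
shaft 230 [502.1 255.7] [ 6.6 19.8] 71.6 z 0.0683
collar 695 [503.4 259. ] [22.5 43. ] 70.8 z 0.0512
dark [255 151   4   7  14] [0.5082 0.2736] bearing 70.6 axis 53.5 r 0.0292Traceback (most recent call last):
  File "al.py", line 13, in <module>
    v,u=np.nonzero(m);W=plane(c,np.c_[u,v].astype(float),.0465)[:,:2];print("pointer px",len(u),u.mean(),"tool-y",(W@y).mean(),"dir",np.degrees(np.arctan2(*np.linalg.svd(W-W.mean(0))[2][0][::-1])), "tip tool-x",(W@x).max())
                        ~~~~~^^^^^^^^^^^^^^^^^^^^^^^^^^^^^^^^^^
  File "h.py", line 10, in plane
    s=und(c,uv); d=np.c_[s,np.ones(len(s))]@c["cam_to_world"][:3,:3].T; o=c["cam_to_world"][:3,3]
  File "h.py", line 8, in und
    return cv2.undistortPoints(uv,K(c),np.array([c["k1"],0,0,0.]),R=None,P=None).reshape(-1,2)
           ~~~~~~~~~~~~~~~~~~~^^^^^^^^^^^^^^^^^^^^^^^^^^^^^^^^^^^^^^^^^^^^^^^^^^
cv2.error: OpenCV(4.12.0) /io/opencv/modules/calib3d/src/undistort.dispatch.cpp:347: error: (-215:Assertion failed) CV_IS_MAT(_src) && CV_IS_MAT(_dst) && (_src->rows == 1 || _src->cols == 1) && (_dst->rows == 1 || _dst->cols == 1) && _src->cols + _src->rows - 1 == _dst->rows + _dst->cols - 1 && (CV_MAT_TYPE(_src->type) == CV_32FC2 || CV_MAT_TYPE(_src->type) == CV_64FC2) && (CV_MAT_TYPE(_dst->type) == CV_32FC2 || CV_MAT_TYPE(_dst->type) == CV_64FC2) in function 'cvUndistortPointsInternal'

  return np.nanmean(a, axis, out=out, keepdims=keepdims)
```

```bash
cat > al2.py <<'E'
from h import *
import pickle,sys
c=pickle.load(open(sys.argv[1],'rb'));zt=float(sys.argv[2]);ya=float(sys.argv[3])
yaw=np.radians(ya);x=np.array([np.cos(yaw),np.sin(yaw)]);y=np.array([np.sin(yaw),-np.cos(yaw)])
P=cloud(c);Z=P[:,:,2]; U=P[:,:,:2]@x; V=P[:,:,:2]@y
p=robot.observe()["tool_pos"][:2];print("tcp x,y",(p@x).round(4),(p@y).round(4))
def st(m,l): 
    u,v=U[m],V[m]; print(l,m.sum(),"x",np.percentile(u,[1,50,98,99.5]).round(4),"y",np.percentile(v,[1,50,99]).round(4),"ymid",(np.percentile(v,[1,99]).mean()).round(4))
near=(abs(U-p@x)<.08)&(abs(V-p@y)<.04)
f=zt-.0027
st(near&(abs(Z-f)<.0015),"foot top"); 
st(near&(Z<f-.005)&(Z>f-.025),"front face")
C=np.array([.499,.2481]);nc=np.hypot(P[:,:,0]-C[0],P[:,:,1]-C[1])<.03
st(nc&(Z>.0715)&(Z<.078),"cone top")
st(nc&(Z>.057)&(Z<.069),"shaft far face")
st(nc&(Z>.0498)&(Z<.0545),"collar")
h=(np.hypot(P[:,:,0]-C[0],P[:,:,1]-C[1])<.12)&(Z>.040)&(Z<.048)
r=cv2.minAreaRect((P[h][:,:2]*1000).astype(np.float32));cc=np.array(r[0])/1000;print("housing",r,"x",cc@x,"y",cc@y)
E
python3 al2.py w9.pkl .1746 70.7
```

```text
tcp x,y 0.397 0.3865
foot top 1103 x [0.4044 0.4141 0.4215 0.4217] y [0.3627 0.374  0.41  ] ymid 0.3864
front face 481 x [0.4212 0.4216 0.4219 0.422 ] y [0.3626 0.3919 0.4098] ymid 0.3862
cone top 32 x [0.4051 0.4061 0.4077 0.4077] y [0.3842 0.389  0.3938] ymid 0.389
shaft far face 151 x [0.4041 0.41   0.4106 0.4107] y [0.3795 0.389  0.3985] ymid 0.389
collar 667 x [0.3998 0.4118 0.4211 0.4219] y [0.3689 0.389  0.4099] ymid 0.3894
housing ((499.74786376953125, 249.83779907226562), (148.664794921875, 148.30307006835938), 5.962442874908447) x 0.4009710142093811 y 0.3890875209401916
```

arm_command([
  [[-0.007,0.002,-0.001,0.0087,0.0092,0,-1],[-0.007,0.002,-0.001,0.0087,0.0092,0.05,-1],[-0.007,0.002,-0.001,0.0087,0.0092,0.1,-1],[-0.007,0.002,-0.001,0.0087,0.0092,0.15,-1],[-0.007,0.002,-0.001,0.0087,0.0092,0.19,-1],[-0.007,0.002,-0.001,0.0087,0.0092,0.19,-1],[-0.007,0.002,-0.001,0.0087,0.0092,0.19,-1],[-0.007,0.002,-0.001,0.0087,0.0092,0.19,-1]],
])

```text
time: 30.15
tool_pos: [0.499, 0.25, 0.1186]
tool_rot: [3.14, -0.001, 1.236]
contact_force: [-0.5, -1.0, -0.5]
opening: 0.0177
```

```bash
python3 -W ignore -c "
from h import *
o=robot.observe();print(o['tool_pos'],o['tool_rot'],o['contact_force'])
import pickle
c=robot.read_camera('wrist');save('w10',c);pickle.dump(c,open('w10.pkl','wb'))
go([.4987,.2481,.1],70.7);print(o['tool_pos'][2])"; python3 al2.py w10.pkl .118 70.7
```

```text
[0.49900299 0.25000783 0.11864369] [ 3.14026320e+00 -1.23232708e-03  1.23572793e+00] [-0.46275889 -0.9513078  -0.53958915]
turn [ 0.0009 -0.0008  0.0012] shift [-0.0065  0.0012  0.0622] rows>= 0.4
0.1186436862545514
tcp x,y 0.4009 0.3883
foot top 1413 x [0.4087 0.4185 0.4259 0.4261] y [0.3646 0.3988 0.4121] ymid 0.3883
front face 490 x [0.4255 0.4259 0.4263 0.4264] y [0.3647 0.3881 0.412 ] ymid 0.3884Traceback (most recent call last):
  File "al2.py", line 14, in <module>
    st(nc&(Z>.0715)&(Z<.078),"cone top")
    ~~^^^^^^^^^^^^^^^^^^^^^^^^^^^^^^^^^^
  File "al2.py", line 8, in st
    u,v=U[m],V[m]; print(l,m.sum(),"x",np.percentile(u,[1,50,98,99.5]).round(4),"y",np.percentile(v,[1,50,99]).round(4),"ymid",(np.percentile(v,[1,99]).mean()).round(4))
                                       ~~~~~~~~~~~~~^^^^^^^^^^^^^^^^^^
    return _quantile_unchecked(
        a, q, axis, out, overwrite_input, method, keepdims, weights)
    return _ureduce(a,
                    func=_quantile_ureduce_func,
    ...<5 lines>...
                    overwrite_input=overwrite_input,
                    method=method)
    r = func(a, **kwargs)
    result = _quantile(arr,
                       quantiles=q,
    ...<2 lines>...
                       out=out,
                       weights=wgt)
    slices_having_nans = np.isnan(arr[-1, ...])
                                  ~~~^^^^^^^^^
IndexError: index -1 is out of bounds for axis 0 with size 0
```

View pics/w10.png

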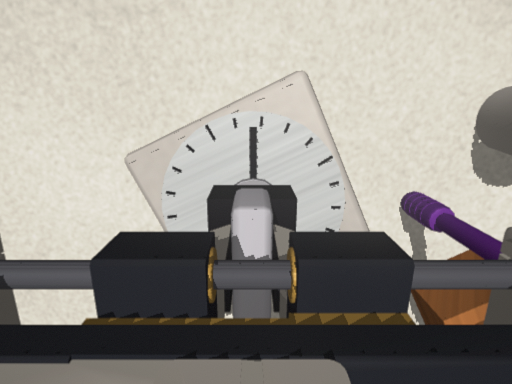

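```bash
sed -i 's/^def st(m,l): */def st(m,l):\n    if m.sum()<5: return print(l,"none")/' al2.py; python3 al2.py w10.pkl .1186 70.7
```

```text
tcp x,y 0.4009 0.3883
foot top 1226 x [0.4087 0.4185 0.4259 0.4261] y [0.3646 0.3993 0.4121] ymid 0.3884
front face 487 x [0.4255 0.4259 0.4263 0.4264] y [0.3647 0.3821 0.4119] ymid 0.3883
cone top none
shaft far face none
collar 132 x [0.4181 0.4198 0.4222 0.4231] y [0.3785 0.3887 0.3997] ymid 0.3891
housing ((500.19635009765625, 249.6656951904297), (148.11709594726562, 148.44752502441406), 5.85695743560791) x 0.4009568135883136 y 0.38956768557343663
```

arm_command([
  [[0.001,-0.001,0.001,-0.004,0.0025,0,-1],[0.001,-0.001,0.001,-0.004,0.0025,0.015,-1],[0.001,-0.001,0.001,-0.004,0.0025,0.03,-1],[0.001,-0.001,0.001,-0.004,0.0025,0.045,-1],[0.001,-0.001,0.001,-0.004,0.0025,0.06,-1],[0.001,-0.001,0.001,-0.004,0.0025,0.06,-1]],
])

```text
time: 30.8
tool_pos: [0.4982, 0.2483, 0.0989]
tool_rot: [-3.139, 0.002, 1.234]
contact_force: [0.1, -0.3, -1.8]
opening: 0.0177
```

The bore is already 8 mm over the shaft with no contact force. I'll go on to the seat.

arm_command([
  [[0,0,0,0,0,0.015,-1],[0,0,0,0,0,0.03,-1],[0,0,0,0,0,0.042,-1],[0,0,0,0,0,0.048,-1],[0,0,0,0,0,0.048,-1]],
])

```text
time: 31.3
tool_pos: [0.4985, 0.2484, 0.0858]
tool_rot: [-3.14, 0.001, 1.234]
contact_force: [-2.2, -1.0, 2.8]
opening: 0.0179
```

```bash
python3 -W ignore -c "
from h import *
o=robot.observe();print(o['time'],o['tool_pos'],o['tool_rot'],o['contact_force'],o['torque'],o['qpos'])
c=robot.read_camera('scene');save('s10',c,(270,90,410,190),5)"
```

```text
31.3 [0.4985497  0.24843651 0.08576094] [-3.13996852e+00  1.44916219e-03  1.23433835e+00] [-2.16893243 -1.01609111  2.79029251] [-0.22027039  0.4568696   0.03957151] [ 3.24793912e-01  5.48464422e-01  1.61641128e+00 -1.76316201e-04
  9.78888704e-01  6.61351599e-01]
```

View pics/s10.png

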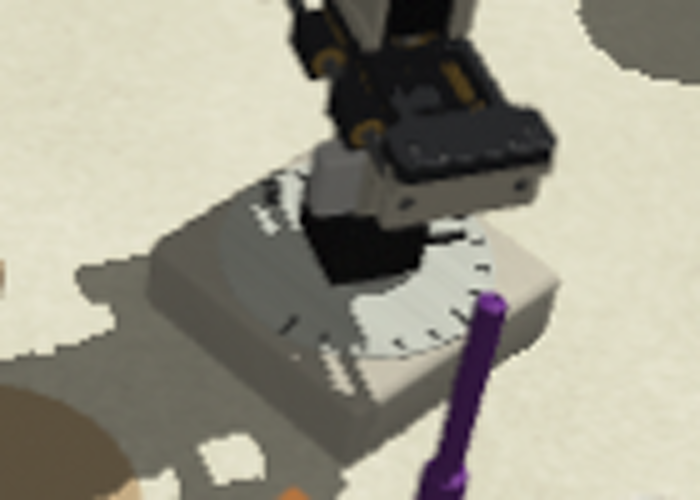

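The knob is fully seated: TCP height is 0.0858 against 0.0857 expected, with light contact. I'll start turning anticlockwise.

arm_command([
  [[0,0,-0.05,0,0,0,-1],[0,0,-0.1,0,0,0,-1],[0,0,-0.15,0,0,0,-1],[0,0,-0.2,0,0,0,-1],[0,0,-0.25,0,0,0,-1],[0,0,-0.3,0,0,0,-1],[0,0,-0.35,0,0,0,-1],[0,0,-0.4,0,0,0,-1]],
])

```text
time: 32.15
tool_pos: [0.4994, 0.2483, 0.0857]
tool_rot: [-3.141, 0.001, 1.866]
contact_force: [1.1, -1.6, 1.3]
opening: 0.0182
```

```bash
python3 -W ignore -c "
from h import *
o=robot.observe();print(o['time'],o['tool_pos'],np.degrees(o['tool_rot'][2]),o['contact_force'],o['torque'])
import pickle
c=robot.read_camera('wrist');save('w11',c);pickle.dump(c,open('w11.pkl','wb'))"
```

```text
32.15 [0.49942209 0.2482905  0.08572751] 106.89952360457107 [ 1.11690747 -1.6017494   1.34995137] [-0.39816687 -0.12521491 -0.0902796 ]
```

View pics/w11.png

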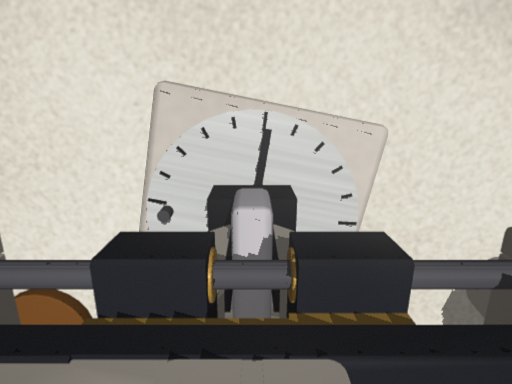

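The pointer follows with about 9° of play, now at (265,130). I'll continue.

arm_command([
  [[0,0,-0.06,0,0,0,-1],[0,0,-0.12,0,0,0,-1],[0,0,-0.18,0,0,0,-1],[0,0,-0.24,0,0,0,-1],[0,0,-0.3,0,0,0,-1],[0,0,-0.36,0,0,0,-1],[0,0,-0.42,0,0,0,-1],[0,0,-0.48,0,0,0,-1]],
])

```text
time: 33.0
tool_pos: [0.4996, 0.2484, 0.0857]
tool_rot: [-3.141, 0.0, 2.619]
contact_force: [1.2, -0.6, 1.5]
opening: 0.0177
```

arm_command([
  [[0,0,-0.06,0,0,0,-1],[0,0,-0.12,0,0,0,-1],[0,0,-0.18,0,0,0,-1],[0,0,-0.24,0,0,0,-1],[0,0,-0.3,0,0,0,-1],[0,0,-0.36,0,0,0,-1],[0,0,-0.4,0,0,0,-1],[0,0,-0.42,0,0,0,-1]],
])

```text
time: 33.8
tool_pos: [0.4998, 0.2485, 0.0858]
tool_rot: [-3.141, 0.001, -3.006]
contact_force: [2.1, -1.2, 0.7]
opening: 0.0174
```

```bash
python3 -W ignore -c "
from h import *
o=robot.observe();print(o['time'],o['tool_pos'],np.degrees(o['tool_rot'][2]),o['contact_force'],o['torque'],o['qpos'][5])
import pickle
c=robot.read_camera('wrist');save('w12',c);pickle.dump(c,open('w12.pkl','wb'))"; python3 kw.py w12.pkl | grep -E "dark|hous|coll"
```

```text
33.8 [0.49982483 0.24852422 0.08578481] -172.25447553026532 [ 2.08979606 -1.17172092  0.74321067] [-0.12123866 -0.43111053 -0.03166621] -1.3812134348481233
housing 25596 [499.2 249.1] [148.5 150.2] 5.9 z 0.0453
collar 200 [476.1 245.7] [ 0.8 48. ] 7.5 z 0.0541
dark [256 142  14  39 256] [0.4617 0.2507] bearing 172.8 axis 177.1 r 0.0371
dark [213 185  13   2  25] [0.4806 0.2255] bearing -131.1 axis -81.7 r 0.0272
dark [269 185  22   3  42] [0.4755 0.2637] bearing 142.4 axis 96.0 r 0.029
  return np.nanmean(a, axis, out=out, keepdims=keepdims)
```

View pics/w12.png

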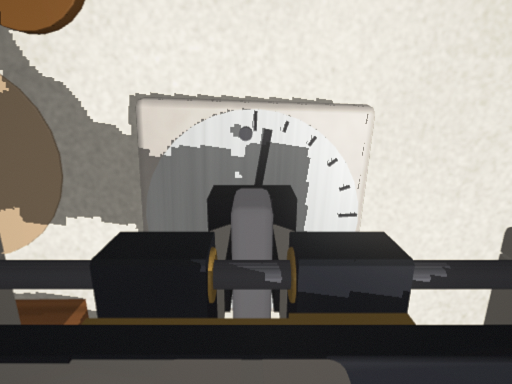

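The pointer tip is at (267,130). The zero tick is at (256,120) and the post at (245,132), so about 9° remain.

arm_command([
  [[0,0,-0.03,0,0,0,-1],[0,0,-0.06,0,0,0,-1],[0,0,-0.08,0,0,0,-1],[0,0,-0.1,0,0,0,-1],[0,0,-0.1,0,0,0,-1]],
])

```text
time: 34.35
tool_pos: [0.4998, 0.2486, 0.0858]
tool_rot: [-3.141, 0.001, -2.851]
contact_force: [3.4, -0.3, -0.1]
opening: 0.0178
```

```bash
python3 -W ignore -c "
from h import *
o=robot.observe();print(o['time'],o['tool_pos'],np.degrees(o['tool_rot'][2])%360,o['contact_force'],o['torque'],o['qpos'][5])
import pickle
c=robot.read_camera('wrist');save('w13',c,(190,90,330,220),5);pickle.dump(c,open('w13.pkl','wb'))"
```

```text
34.35 [0.49982273 0.24864451 0.08577644] 196.62619138558938 [ 3.35933354 -0.26570544 -0.10000511] [-0.06684939 -0.74253445 -0.10532469] -1.5362896345566952
```

View pics/w13.png

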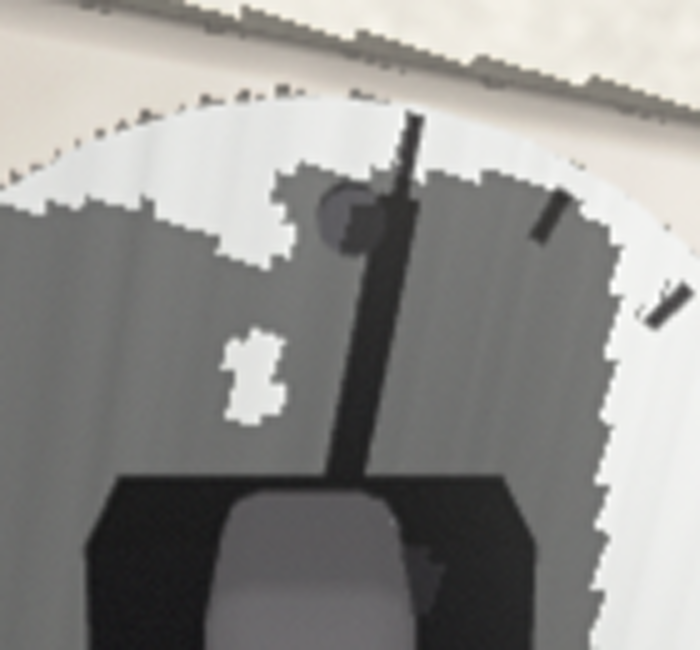

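The pointer lines up with the zero tick at (408,150) and touches the post at (350,215). One gentle extra push will confirm the stop.

arm_command([
  [[0,0,-0.015,0,0,0,-1],[0,0,-0.03,0,0,0,-1],[0,0,-0.04,0,0,0,-1],[0,0,-0.04,0,0,0,-1]],
])

```text
time: 34.8
tool_pos: [0.4998, 0.2487, 0.0858]
tool_rot: [3.141, 0.0, -2.788]
contact_force: [4.9, -0.4, 0.4]
opening: 0.0179
```

```bash
python3 -W ignore -c "
from h import *
o=robot.observe();print(o['time'],o['tool_pos'],np.degrees(o['tool_rot'][2])%360,o['contact_force'],o['torque'],o['joint_efforts'][5])
import pickle
c=robot.read_camera('wrist');save('w14',c,(190,90,330,220),5);pickle.dump(c,open('w14.pkl','wb'))"
```

```text
34.8 [0.49976441 0.24867843 0.08577112] 200.24862600048948 [ 4.93892347 -0.37892342  0.42065343] [ 0.04006638 -1.07351895 -0.74845557] -0.9034382924437523
```

View pics/w14.png

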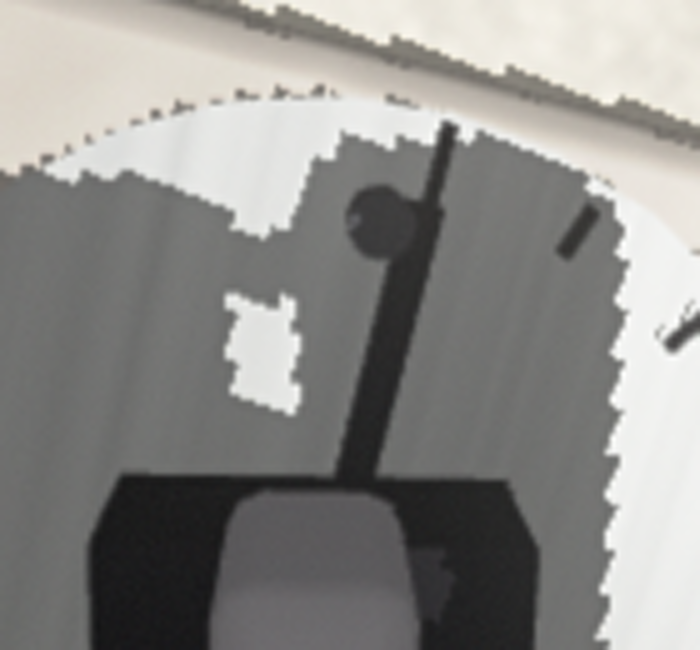

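The torque jumped from 0.1 to 0.75 N m, so the pointer is hard on the stop. I'll back off within the play so the flanks are free, then lift.

arm_command([
  [[0,0,0.05,0,0,0,-1],[0,0,0.1,0,0,0,-1],[0,0,0.12,0,0,0,-1],[0,0,0.12,0,0,-0.02,-1],[0,0,0.12,0,0,-0.06,-1],[0,0,0.12,0,0,-0.1,-1],[0,0,0.12,0,0,-0.1,-1]],
])

```text
time: 35.55
tool_pos: [0.4987, 0.2487, 0.1168]
tool_rot: [-3.142, -0.001, -2.975]
contact_force: [-0.4, 0.5, -0.9]
opening: 0.0179
```

arm_command([
  [[0,0,0,0,0,-0.1,-1],[0,0,0,0,0,-0.2,-1],[0,0,0,0,0,-0.3,-1],[0,0,0,0,0,-0.3,-1]],
])

```text
time: 35.95
tool_pos: [0.5002, 0.2492, 0.2092]
tool_rot: [3.141, 0.004, -2.975]
contact_force: [-0.1, -0.0, -0.5]
opening: 0.0178
```

```bash
python3 -W ignore -c "
from h import *
o=robot.observe();print(o['time'],o['tool_pos'],np.degrees(o['tool_rot'][2])%360,o['contact_force'],o['opening'],o['qpos'])
import pickle
c=robot.read_camera('wrist');save('w15',c);pickle.dump(c,open('w15.pkl','wb'))
c=robot.read_camera('scene');save('s15',c,(240,60,440,210),3.9)
go([.49,.03,.18],120)"; python3 kw.py w15.pkl | grep -E "dark|housing"
```

```text
35.95 [0.50015235 0.2491988  0.20915164] 189.5480206979296 [-0.07040714 -0.03630248 -0.53749511] 0.017802294700720832 [ 3.25075168e-01  4.15465599e-01  1.46165762e+00  2.89591159e-05
  1.26028749e+00 -1.41237576e+00]
turn [-0.0013 -0.0013  0.7726] shift [ 0.1477 -0.7136  0.0844] rows>= 8.1
housing 13388 [496.9 249.1] [143.9 150.1] 6.0 z 0.0453
  return np.nanmean(a, axis, out=out, keepdims=keepdims)
```

View pics/w15.png

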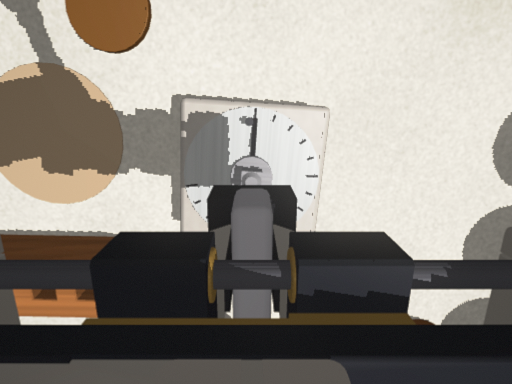

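View pics/s15.png

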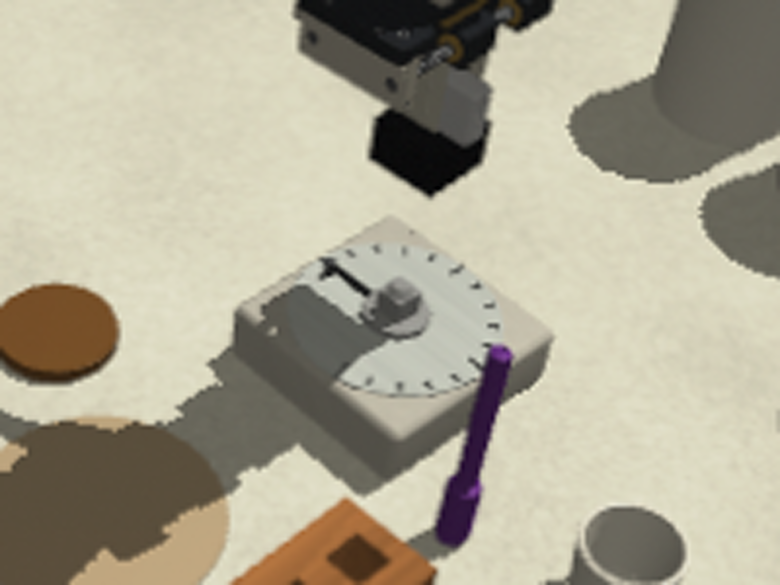

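The pointer stands on zero against the post at scene crop pixel (330,268), and the knob is off. Next I need the mat centre.

```bash
python3 - <<'E'
from h import *
import pickle
c5=pickle.load(open('c5.pkl','rb'));w=pickle.load(open('w7.pkl','rb'))
for n,c in (('top',c5['top']),('scene',c5['scene']),('w',w)):
    hsv=cv2.cvtColor(c['image'],cv2.COLOR_RGB2HSV);P=cloud(c)
    near=np.hypot(P[:,:,0]-.485,P[:,:,1]-.02)<.12
    m=(near&(P[:,:,2]<.02)&(hsv[:,:,1]>70)&(P[:,:,0]<.60)&(abs(P[:,:,1]-.02)<.1)).astype(np.uint8)
    k,lab,st,_=cv2.connectedComponentsWithStats(m);i=1+st[1:,4].argmax()
    ct=max(cv2.findContours((lab==i).astype(np.uint8),cv2.RETR_EXTERNAL,cv2.CHAIN_APPROX_NONE)[0],key=len)
    W=plane(c,ct.reshape(-1,2).astype(float),.003)[:,:2]
    print(n,st[i],cv2.minEnclosingCircle((W*1000).astype(np.float32)))
E
python3 -W ignore -c "
from h import *
go([.485,.018,.18],120)"
```

```text
top [240 188  43  31 478] ((523.8638305664062, 4.189558029174805), 67.56380462646484)
scene [ 232  168   66   51 2009] ((502.1645202636719, 16.665014266967773), 79.11405181884766)
w [ 274   35  116  121 8792] ((501.9009094238281, 20.186336517333984), 78.62362670898438)
turn [-0.0013 -0.0013  0.7726] shift [ 0.1708 -0.7503  0.0845] rows>= 8.1
```

arm_command([
  [[0,0,0.77,0.11,-0.74,0.06,-1],[0,0,0.77,0.11,-0.74,0.06,-1],[0,0,0.77,0.11,-0.74,0.06,-1],[0,0,0.77,0.11,-0.74,0.06,-1],[0,0,0.77,0.11,-0.74,0.06,-1],[0,0,0.77,0.11,-0.74,0.06,-1],[0,0,0.77,0.11,-0.74,0.06,-1],[0,0,0.77,0.11,-0.74,0.06,-1]],
])

```text
time: 36.85
tool_pos: [0.5016, 0.0239, 0.1855]
tool_rot: [-3.136, -0.003, 2.101]
contact_force: [-0.2, -0.7, -0.7]
opening: 0.018
```

arm_command([
  [[0,0,0,0,0,0,-1],[0,0,0,0,0,0,-1]],
])

```text
time: 37.05
tool_pos: [0.5022, 0.0243, 0.1863]
tool_rot: [-3.137, -0.002, 2.112]
contact_force: [-0.2, 0.3, -1.1]
opening: 0.0179
```

```bash
python3 -W ignore -c "
from h import *
o=robot.observe();print(o['time'],o['tool_pos'],np.degrees(o['tool_rot']),o['opening'])
go([.502,.0185,.0375],120)
c=robot.read_camera('scene');save('s16',c,(150,60,410,260),3)"
```

```text
37.05 [0.50219107 0.0242993  0.18633434] [-1.79757213e+02 -1.16674990e-01  1.21008989e+02] 0.017900924856125888
turn [-0.0027 -0.0013  0.0112] shift [-0.0173 -0.0084  0.4961] rows>= 3.0
```

View pics/s16.png

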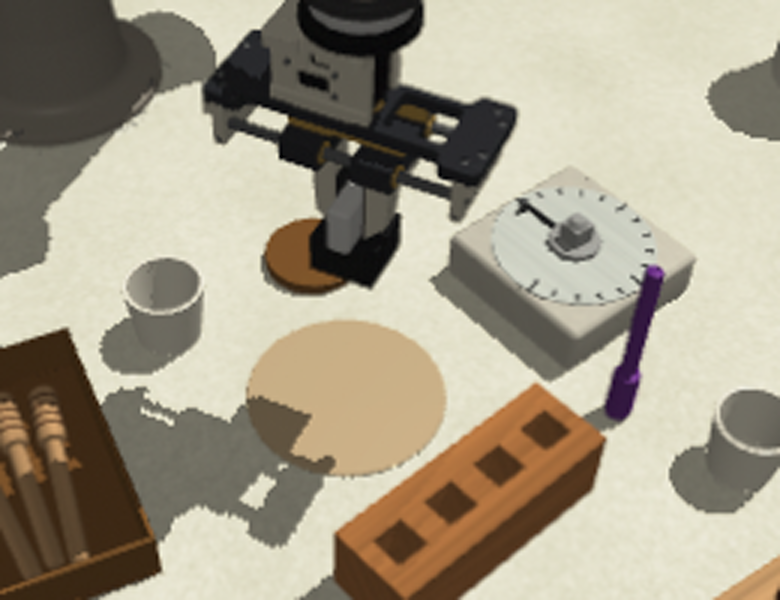

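arm_command([
  [[-0.003,-0.001,0.01,-0.017,-0.008,0.15,-1],[-0.003,-0.001,0.01,-0.017,-0.008,0.29,-1],[-0.003,-0.001,0.01,-0.017,-0.008,0.4,-1],[-0.003,-0.001,0.01,-0.017,-0.008,0.46,-1],[-0.003,-0.001,0.01,-0.017,-0.008,0.48,-1],[-0.003,-0.001,0.01,-0.017,-0.008,0.49,-1],[-0.003,-0.001,0.01,-0.017,-0.008,0.49,-1]],
])

```text
time: 37.8
tool_pos: [0.5038, 0.0185, 0.0411]
tool_rot: [3.138, 0.002, 2.093]
contact_force: [0.1, -0.4, -1.2]
opening: 0.0176
```

arm_command([
  [[0.002,0,0,0,0,0.006,-1],[0.002,0,0,0,0,0.012,-1],[0.002,0,0,0,0,0.014,-1],[0.002,0,0,0,0,0.014,-1]],
])

```text
time: 38.2
tool_pos: [0.5036, 0.0184, 0.0368]
tool_rot: [3.141, 0.002, 2.092]
contact_force: [-0.0, 0.2, 0.1]
opening: 0.018
```

The knob is at its original seated height. I'll open and retreat.

arm_command([
  [[0,0,0,0,0,0,-0.4],[0,0,0,0,0,0,-0.2],[0,0,0,0,0,0,0],[0,0,0,0,0,0,0],[0,0,0,0,0,0,0],[0,0,0,0,0,-0.06,0],[0,0,0,0,0,-0.2,0],[0,0,0,0,0,-0.36,0]],
])

```text
time: 39.0
tool_pos: [0.5021, 0.0187, 0.1444]
tool_rot: [-3.138, -0.001, 2.092]
contact_force: [0.4, -0.5, -0.1]
opening: 0.0457
```

arm_command([
  [[0,0,0,0,0,-0.17,0],[0,0,0,0,0,-0.34,0],[0,0,0,0,0,-0.5,0],[0,0,0,0.2,0,-0.6,0],[0,0,0,0.3,0,-0.6,0],[0,0,0,0.4,0,-0.6,0],[0,0,0,0.5,0,-0.6,0],[0,0,0,0.5,0,-0.6,0]],
])

```text
time: 39.8
tool_pos: [0.4268, 0.1512, 0.3246]
tool_rot: [3.141, 0.0, 2.096]
contact_force: [0.2, 0.8, -0.1]
opening: 0.0461
```

```bash
python3 -W ignore -c "
from h import *
o=robot.observe();print(o['time'],o['tool_pos'],o['contact_force'])
import pickle
cs={n:robot.read_camera(n) for n in ['scene','top']};pickle.dump(cs,open('c7.pkl','wb'))
save('s17',cs['scene'],(90,80,430,330),2.3);save('t17',cs['top'],(120,100,400,290),2.8)"; python3 tin.py c7.pkl; python3 -W ignore m.py c7.pkl | grep -E "knob|lid|f1|f2|bowl|shaft|handle"
```

```text
39.8 [0.42681236 0.15123306 0.32461175] [ 0.23973973  0.8435284  -0.13878647]
top [319 188  56  88 568] ((448.9441833496094, -226.74609375), (128.68687438964844, 217.3192138671875), 80.96064758300781) 0.04420889660387263
scene [121 169  81  94 808] ((450.3503723144531, -228.62066650390625), (126.47952270507812, 219.59629821777344), 81.08444213867188) 0.04208094742105091
top shaft top 0 c 0.0 0.0 wh 0.0 0.0 ang 0.0 z nan mean [nan nan nan]
top knob bar top 164 c 502.1 20.1 wh 18.1 61.5 ang 30.0 z 0.0719 mean [501.6  20.1  71.8]
top knob foot top 141 c 502.5 19.9 wh 48.4 48.0 ang 29.8 z 0.0354 mean [500.3  18.8  35.1]
top handle [185 151   9  14  58] [67. 58. 69.] lo [627.6 184.9  97.8] hi [629.5 185.6 153.8] top z 0.164
top lid 672 c 370.5 53.1 wh 96.3 134.8 ang 14.0 z 0.0133 mean [358.1  77.   13.2]
top f1 146 c 363.8 -65.6 wh 62.1 63.5 ang 89.5 z 0.059 mean [363.4 -67.   58.6]
top f2 122 c 696.0 227.5 wh 125.1 60.4 ang 11.5 z 0.0585 mean [725.6 229.7  57.9]
top bowl 255 c 720.8 -224.5 wh 110.2 96.9 ang 88.8 z 0.0441 mean [ 726.1 -234.5   43.1]
scene shaft top 79 c 497.9 245.9 wh 22.6 22.6 ang 10.2 z 0.0689 mean [501.  243.   68.7]
scene knob bar top 174 c 504.4 16.9 wh 18.6 62.0 ang 28.9 z 0.07 mean [506.3  15.1  69.7]
scene knob foot top 176 c 505.0 15.4 wh 49.1 54.4 ang 28.7 z 0.0334 mean [513.6  17.6  33. ]
scene handle [358 149  13  29 172] [55. 32. 65.] lo [634.6 183.7  98.2] hi [634.  184.5 150. ] top z 0.1607
scene lid 591 c 361.2 75.9 wh 82.7 82.6 ang 23.9 z 0.0114 mean [361.6  75.4  11.5]
scene f1 192 c 365.6 -68.1 wh 62.4 67.7 ang 61.7 z 0.0558 mean [364.  -68.3  55.4]
scene f2 181 c 696.2 225.8 wh 123.2 61.3 ang 11.5 z 0.0562 mean [723.1 227.5  55.5]
scene bowl 586 c 720.6 -226.2 wh 97.5 107.4 ang 0.4 z 0.0429 mean [ 709.1 -222.2   42.1]
```

View pics/s17.png

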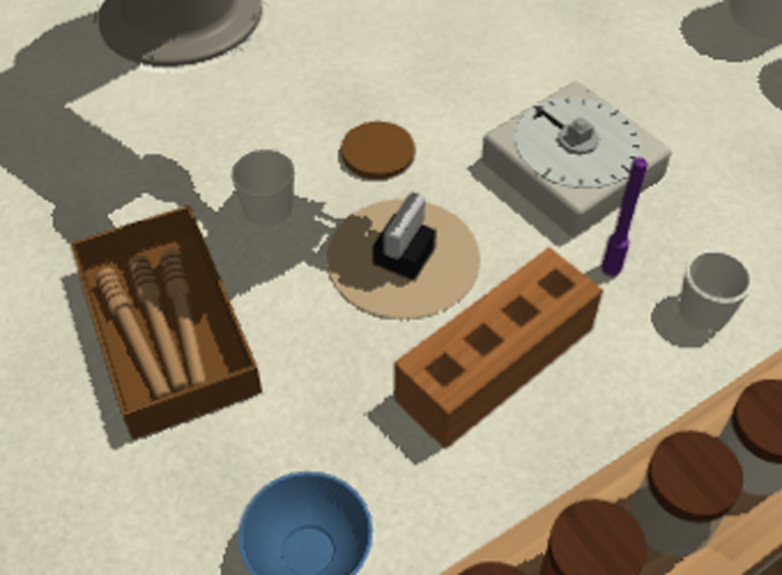

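View pics/t17.png

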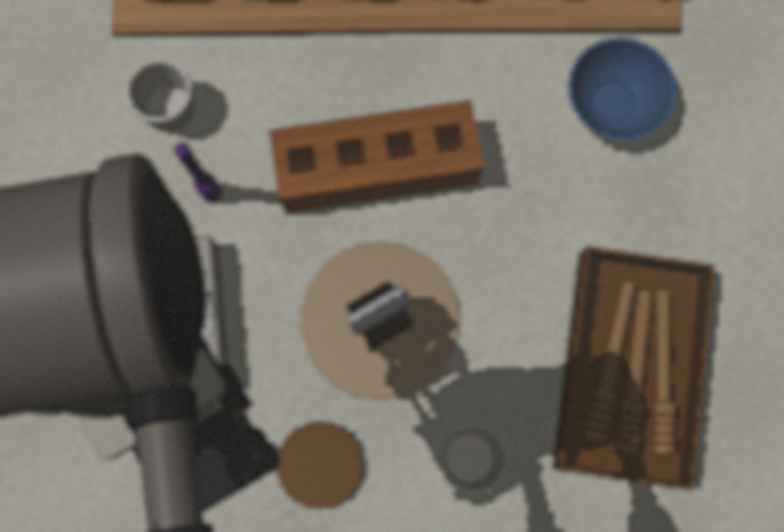

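Both pictures show the job done. Three stirrers lie in the tin, the wells are empty, the pointer is at the stop post, and the knob stands on the mat. The cups, bowl, lid and purple look-alike have not moved. I'll hand it in.

arm_command([
  [[0,0,0,0,0,0,0],[0,0,0,0,0,0,0],[0,0,0,0,0,0,0]],
])

```text
time: 40.2
tool_pos: [0.429, 0.1482, 0.324]
tool_rot: [-3.141, 0.001, 2.091]
contact_force: [-0.6, -0.1, 0.0]
opening: 0.0458
```

```bash
python3 -c "
from cell import robot
o=robot.observe();print(o['time'],o['qvel'].round(3));print(robot.hand_in())"
```

```text
40.2 [ 0.005 -0.002 -0.001  0.001 -0.002  0.001]
the job is handed in; nothing more can be done
None
```

The job is done and handed in at 40.2 s.

- **Stirrers:** I drew all three wooden stirrers that were present out of the holder and laid them flat in the date tin. The purple look-alike was left alone. The tin was knocked about 4 cm partway through; I noticed, measured it again and carried on.
- **Counter:** I seated the knob on the shaft, reaching the predicted height. I turned it anticlockwise about 115° to the stop, where the torque rose from 0.1 to 0.75 N m, then lifted it off.
- **Knob:** It stands upright on the beige mat, about 2 mm from the centre.

The last pictures show all wells empty, the pointer on zero against the post, and the cups, bowl and lid unmoved within 1–2 mm. In the last top view the arm hid the counter, so the pointer's position was confirmed only from the scene and wrist cameras. The cameras disagreed with each other by 1–3 mm throughout, so for fitting the knob I relied on its position relative to the shaft.

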